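# Sort the fallen sample bottle and the pens into their bins

### The arm

A 6-joint arm with a two-finger parallel gripper is mounted at the origin on a cart in front of the work surface, level with it; the furniture and walls round the work are solid. World frame = base frame: x ahead of the robot, y to its left, z up, the work surface at z = 0. Lengths are in m, angles in rad, forces in N, time in s.
With the tool pointing down it reaches from about 0.425 to 0.95 m from the base axis. Payload 3.5 kg.
Tool frame: the origin (TCP) lies midway between the tips of the shut fingers; the grasp point (between the pads) lies 19 mm behind it; x points along the fingers, y is the direction in which the jaws open and shut, and the axes are right-handed (so a half turn about x gives the same grasp; the last joint's range is limited). The gripper opens to 85 mm and grips with 20 to 120 N. Pads are 22 mm wide; open, the fingers measure 114 mm over their backs; the gripper's body (76 mm by 85 mm) begins 54 mm behind the grasp point. The pads swing forward as they close: fully open they stand 13 mm farther back than shut.
Start: joints at [-1.434, 0.286, 1.577, -0, 1.279, -0.15], TCP at [0.191, -0.647, 0.231] pointing down, gripper open.
Joint ranges: [-2.77, 2.77], [-0.9, 2.22], [0.21, 2.48], [-1.53, 4.67], [0.24, 2.81], [-2.84, 2.84]. Speed limits (rad/s): [2.79, 2.79, 3.14, 3.14, 3.14, 3.14].

### API

Orientations are given as a unit quaternion [x, y, z, w].
In Python, from plant import sensors, optics, ctrl gives the robot as it stands.
- The arm moves only by the tool arm_command, never from a script. Its argument "increments" is a list that holds one entry, the list of rows, each a list of 4 numbers: the shift along the tool's x, y, z in cm, then the turn about the tool's x in rad. A call has 1 to 20 rows; each row shifts and turns the commanded pose from where the row before left it, along the tool's axes as they then stand; what a row does not reach is not made up. A row lasts 1/8 s, in which the tool goes at most 62.5 mm and 10.7 degrees, less where a joint would pass 70% of its speed; a pose out of reach is approached as far as the arm can. A call with a gripper value outside its range is refused whole. "grip" is the finger opening in cm, from 0 to 8.54, set as the call begins (left out, the last holds). The fingers move at their own pace and stop on an object; "grip_force" is the grip in N (left out, the last holds). Time passes only in rows, so rows that do not move let the fingers close. It gives the time, the measured TCP pose, the force and the opening at its end, in the units of the state.
- sensors.get_state(): the state, without advancing time (a new reading comes with each control period).
- optics.read_camera(name): name is "scene" or "side" or "wrist"; returns the picture (400x640x3 uint8, blue, green, red); there is no depth.
- optics.camera_model(name): a dict with "camera_matrix" (3x3 intrinsics, pixels), "dist" ([k1, k2, p1, p2, k3] as OpenCV has them; the pictures are not rectified), "world_from_camera" (4x4, takes a point from camera to world coordinates); the wrist camera has in their place "mount" (4x4, takes a point from camera to tool coordinates, whose origin is the TCP and whose axes are the tool frame's). Camera axes: x right, y up, looking along -z (the intrinsics and any distortion apply to the point x, -y, -z); pixel columns grow to the right and rows downward; lengths in m; the calibration is good to about 2 mm. A picture is of the moment at which its call begins: read the wrist's pose just before it. camera_model takes no time and is no camera call.
- ctrl.sign_off(): hands the job in, once; it reports no verdict.
Trained networks look in the newest picture that a camera, given by its name, has taken for a name from the list of things; names that differ only in an ending like _2 or _b are one class to them, and where a whole thing is asked for, a point or a joint stands for the part that bears it (a point fixed in the world has none). Each returns a list of dicts, best first, with "conf" (0 to 1); they miss things now and then, are a little off and sometimes report something else, mostly with a low value. They report only what shows in the picture. A call takes as long as a camera call.
- optics.boxes_of(camera, query): "at" ([row, column] in pixels, amid what is visible of it).
- optics.place_of(camera, query): "at" ([row, column] in pixels: a listed point, or the origin of a listed thing).
The state is a dict: "time": time; "qpos": joint angles; "dq": joint speeds; "joint_efforts": joint torques, N m; "eef_pos": TCP position; "tcp_rot": TCP orientation; "contact_force": force on the tool from outside, world axes, zero at the start; "wrist_torque": the same for the moment, N m; "opening": opening from 0.0 (shut) to 1.0 (fully open).
Only numpy, scipy, OpenCV 4.12 (cv2) and the standard library are available. Lean on these libraries where they do the work, as an engineer would, in place of code of your own. Each camera call takes 0.05 s, during which the arm holds its last target.

### The job

Clear the bench by sorting: the bottle that has fallen over goes into a free cell of the deep bottle box, and the marker and the pen go flat into the shallow pen tray. First stand the fallen bottle upright on the bench and let go of it, then take it again and put it upright into the cell; set it down both times, do not drop it. Leave the bottle already in the box, the flask and the beaker where they are.

Things in the scene. Friction and masses are not known exactly. Their poses are not given: they have to be found in the camera images.
- fallen_bottle: white sample bottle with black screw cap, 42 mm diameter, 93 mm tall, 36 to 63 g, lying on its side between the bins, cap roughly to the robot's left; it rolls easily. To the touch a plain 42 mm cylinder from the base up to 85 mm (shoulder solid), then a 32 mm wide cap to 93 mm. Origin: centre of its base; its z axis runs from base to cap (level while it lies, up when it stands)
- bottle_cap (a point): point on the axis of the fallen bottle, 85 mm above its base, at the top of the shoulder, in the lower part of the black cap (same axes as the bottle)
- bottle_box: deep white plastic box fixed to the bench, 200 x 70 mm, 60 mm high, with three square cells in a row along its own x axis. Walls 4 mm with a 3 mm rim outside the top edge, floor 4 mm thick, cells 62 mm wide inside. Origin: centre of its underside; z up. It stands either left or right of the middle
- cell_0 (a point): centre of the floor of the box's cell at its -x end (65 mm from the box's centre), 62 x 62 mm inside, free at the start
- cell_1 (a point): centre of the floor of the box's middle cell, 62 x 62 mm inside, free at the start
- cell_2 (a point): centre of the floor of the box's cell at its +x end (65 mm from the box's centre), where the other bottle stands
- standing_bottle: smaller bottle of the same kind, 37 mm diameter, 81 mm tall, standing in the +x end cell of the box. Origin: centre of its base. Must stay there
- pen_tray: shallow white plastic tray fixed to the bench on the other side of the middle from the box, 200 x 120 mm, 28 mm high, one open compartment 190 mm (its own x axis) by 110 mm (y) inside, walls 5 mm with a 3 mm rim outside the top edge, floor 5 mm thick. Origin: centre of its underside; z up
- tray_floor (a point): centre of the tray's inner floor
- marker: black marker, 133 mm long, 17 mm wide and thick, 20 g, lying flat on the bench nearer the robot than the bottle. Origin: under its middle; its length runs along its own y axis; z up. It does not roll
- marker_end_a (a point): the marker's end at +y, 66 mm from its middle, on its axis
- marker_end_b (a point): the marker's end at -y, 66 mm from its middle, on its axis
- pen: slim white and blue pen, 143 mm long, 11 mm wide and 12 mm thick, 12 g, lying flat on the bench nearer the robot than the bottle. Origin: under its middle; its length runs along its own y axis; z up. It does not roll
- pen_end_a (a point): the pen's end at +y, 71 mm from its middle, on its axis
- pen_end_b (a point): the pen's end at -y, 71 mm from its middle, on its axis
- flask: stoppered glass flask with a long neck, 41 mm diameter, 123 mm tall, standing on the bench behind the work. Origin: centre of its base. Must stay there
- beaker: small glass beaker, 46 mm diameter, 56 mm tall, standing on the bench behind the work. Origin: centre of its base. Must stay there

How it is judged:
By the outcome, as a careful person would: the job done as asked, in the order asked, and still so for the second after the job is handed in, with the robot touching nothing.
It also fails if it takes over 67 s, if anything falls off the work surface, if the arm or the gripper's body presses on something with over 40 N, if the wrist force passes 120 N, or if a joint passes its speed limit or range.

## Working session

There is one attempt and no reset: what is moved stays moved. The work goes in short steps, Python scripts to look and compute and a tool call to move; the robot and the scene stay as the last step left them, time stands still between calls to the robot, and variables do not carry over. Pictures are saved under pics/ and viewed, and the job is handed in when it is done.

Besides the shell and the picture viewer there is one more tool, called after "Call:" by a JSON object that holds its "method" and its "body", one argument or row to a line. arm_command: Moves the arm, as the interface text tells. Its arguments: {"type":"object","properties":{"increments":{"type":"array","items":{"type":"array","items":{"type":"array","items":{"type":"number"}}}},"grip":{"type":"number"},"grip_force":{"type":"number"}},"required":["increments"]}

```bash
mkdir -p pics; ls; python3 - <<'E'
from plant import sensors, optics, ctrl
import cv2, numpy as np
np.set_printoptions(precision=4,suppress=True)
print(sensors.get_state())
for c in ["scene","side","wrist"]:
    im=optics.read_camera(c); cv2.imwrite(f"pics/{c}0.png",im)
    m=optics.camera_model(c)
    for k,v in m.items(): print(c,k,np.array(v))
E
```

```text
pics
{'time': 0.0, 'qpos': array([-1.434 ,  0.2872,  1.5782, -0.    ,  1.2786, -0.15  ]), 'dq': array([-0.0008, -0.001 , -0.    , -0.0001, -0.001 , -0.0016]), 'joint_efforts': array([ -0.0022, -40.5985, -29.2625,  -0.0003,   0.0059,   0.    ]), 'eef_pos': array([ 0.1909, -0.6468,  0.2299]), 'tcp_rot': array([ 0.6998,  0.1019, -0.6998,  0.1002]), 'contact_force': array([ 0.2389, -0.0956, -0.6972]), 'wrist_torque': array([-0.0545, -0.0008, -0.0613]), 'opening': 1.0015296496002544}
scene camera_matrix [[422.6772   0.     317.9097]
 [  0.     422.6772 195.6922]
 [  0.       0.       1.    ]]
scene dist [-0.0892  0.      0.      0.      0.    ]
scene world_from_camera [[-0.6197  0.4641 -0.6329 -0.1498]
 [-0.7844 -0.3402  0.5186  0.5921]
 [ 0.0254  0.8178  0.5749  0.695 ]
 [ 0.      0.      0.      1.    ]]
side camera_matrix [[371.2694   0.     320.1436]
 [  0.     371.2694 199.1967]
 [  0.       0.       1.    ]]
side dist [-0.0435  0.      0.      0.      0.    ]
side world_from_camera [[ 0.9899  0.0862 -0.1129  0.4695]
 [-0.142   0.6118 -0.7782 -0.6655]
 [ 0.002   0.7863  0.6178  0.5867]
 [ 0.      0.      0.      1.    ]]
wrist camera_matrix [[341.1397   0.     324.606 ]
 [  0.     341.1397 203.1314]
 [  0.       0.       1.    ]]
wrist dist [-0.0068  0.      0.      0.      0.    ]
wrist mount [[ 0.0003  0.2692 -0.9631 -0.1425]
 [ 1.     -0.0011  0.     -0.0003]
 [-0.0011 -0.9631 -0.2692 -0.0689]
 [ 0.      0.      0.      1.    ]]
```

View pics/scene0.png

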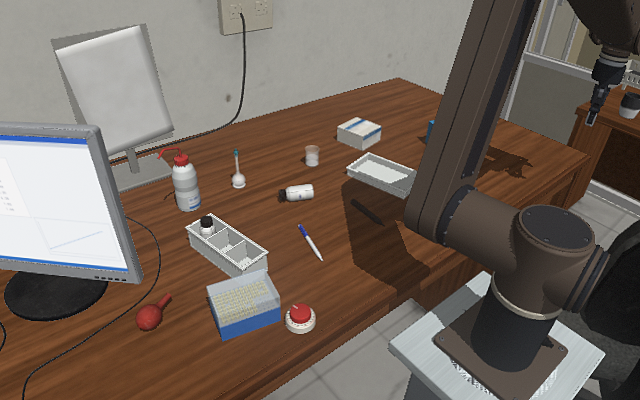

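View pics/side0.png

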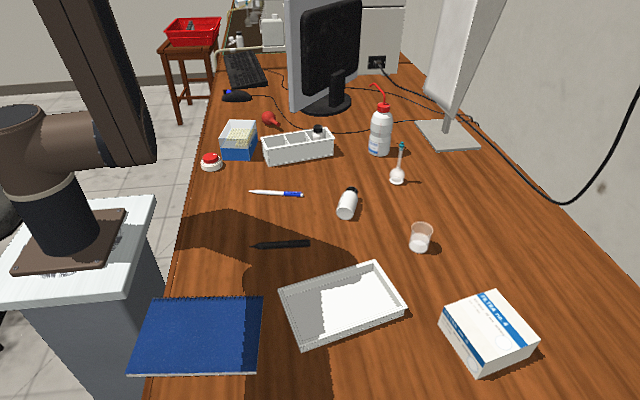

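View pics/wrist0.png

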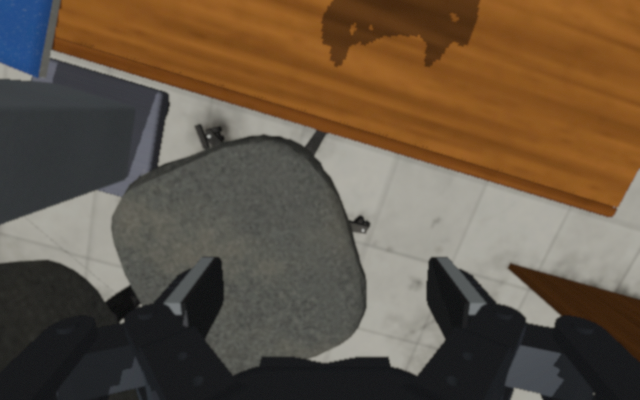

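The scene camera shows the box at about (230,243) px (col,row), with its standing bottle at the far-left end. The fallen bottle is near (297,192), the pen near (311,243), the marker near (370,210) and the tray near (385,172). In the side view the bottle is at (347,203), the pen at (275,193), the marker at (282,244) and the tray at (343,303). Next I'll localise everything with both cameras.

```bash
cat > h.py <<'E'
from plant import sensors, optics, ctrl
import cv2, numpy as np
from scipy.spatial.transform import Rotation as R
np.set_printoptions(precision=4,suppress=True)
def cam(c,st=None):
    m=optics.camera_model(c); K=np.array(m["camera_matrix"]);d=np.array(m["dist"])
    if "mount" in m:
        st=st or sensors.get_state()
        T=np.eye(4);T[:3,:3]=R.from_quat(st["tcp_rot"]).as_matrix();T[:3,3]=st["eef_pos"]
        W=T@np.array(m["mount"])
    else: W=np.array(m["world_from_camera"])
    return K,d,W
def ray(C,rc):
    K,d,W=C
    p=cv2.undistortPoints(np.array([[[rc[1],rc[0]]]],float),K,d)[0,0]
    v=W[:3,:3]@np.array([p[0],-p[1],-1.]); return W[:3,3],v/np.linalg.norm(v)
def onz(C,rc,z):
    o,v=ray(C,rc); return o+v*(z-o[2])/v[2]
def tri(rays):
    A=np.zeros((3,3));b=np.zeros(3)
    for o,v in rays:
        P=np.eye(3)-np.outer(v,v);A+=P;b+=P@o
    x=np.linalg.solve(A,b); return x,[np.linalg.norm((np.eye(3)-np.outer(v,v))@(x-o)) for o,v in rays]
def proj(C,X):
    K,d,W=C; X=np.atleast_2d(X); c=(X-W[:3,3])@W[:3,:3]
    p=cv2.projectPoints((c*[1,-1,-1]).reshape(-1,1,3),np.zeros(3),np.zeros(3),K,d)[0].reshape(-1,2)
    return p[:,::-1]
E
python3 - <<'E'
from h import *
names=dict(fallen_bottle=.021,bottle_cap=.021,cell_0=.004,cell_1=.004,cell_2=.004,standing_bottle=.004,bottle_box=0,pen_tray=0,tray_floor=.005,marker=0,marker_end_a=.0085,marker_end_b=.0085,pen=0,pen_end_a=.006,pen_end_b=.006,flask=0,beaker=0)
for c in["scene","side"]: optics.read_camera(c)
s0=sensors.get_state()["time"]
for n,z in names.items():
    for c in["scene","side"]:
        C=cam(c)
        for r in optics.place_of(c,n)[:3]:
            if r["conf"]>.25: print(n,c,round(r["conf"],2),np.round(r["at"],1),onz(C,r["at"],z))
print(s0,sensors.get_state()["time"])
print(R.from_quat(sensors.get_state()["tcp_rot"]).as_matrix())
E
```

```text
fallen_bottle scene 0.97 [193.2 312.8] [ 0.61   -0.0118  0.021 ]
fallen_bottle side 0.67 [211.8 341.2] [ 0.6153 -0.0076  0.021 ]
bottle_cap scene 0.71 [186.3 237. ] [0.765  0.1414 0.021 ]
bottle_cap scene 0.68 [194.8 279.2] [0.659  0.0681 0.021 ]
bottle_cap side 0.93 [190.2 349.2] [0.6514 0.0735 0.021 ]
bottle_cap side 0.33 [306.7 339.1] [ 0.5621 -0.269   0.021 ]
cell_0 scene 0.86 [271.7 243.5] [0.4759 0.2898 0.004 ]
cell_0 scene 0.65 [242.  211.4] [0.6104 0.3019 0.004 ]
cell_0 scene 0.63 [256.6 227.9] [0.5406 0.2943 0.004 ]
cell_0 side 0.98 [153. 299.] [0.5448 0.3011 0.004 ]
cell_0 side 0.87 [156.  274.7] [0.4713 0.2941 0.004 ]
cell_0 side 0.67 [148.1 318.5] [0.6072 0.3217 0.004 ]
cell_1 scene 0.86 [271.7 243.5] [0.4759 0.2898 0.004 ]
cell_1 scene 0.65 [242.  211.4] [0.6104 0.3019 0.004 ]
cell_1 scene 0.63 [256.6 227.9] [0.5406 0.2943 0.004 ]
cell_1 side 0.98 [153. 299.] [0.5448 0.3011 0.004 ]
cell_1 side 0.87 [156.  274.7] [0.4713 0.2941 0.004 ]
cell_1 side 0.67 [148.1 318.5] [0.6072 0.3217 0.004 ]
cell_2 scene 0.86 [271.7 243.5] [0.4759 0.2898 0.004 ]
cell_2 scene 0.65 [242.  211.
[... 1788 characters left out ...]
 side 0.61 [188.7 248.3] [0.3949 0.1366 0.006 ]
pen_end_a side 0.46 [180.8 393.3] [0.7833 0.1183 0.006 ]
pen_end_b scene 0.69 [259.4 322.7] [0.3986 0.1222 0.006 ]
pen_end_b side 0.74 [192.8 303.2] [0.536  0.0987 0.006 ]
pen_end_b side 0.61 [188.7 248.3] [0.3949 0.1366 0.006 ]
pen_end_b side 0.46 [180.8 393.3] [0.7833 0.1183 0.006 ]
flask scene 0.57 [183.8 236.5] [0.806 0.122 0.   ]
flask side 0.57 [179.2 394.4] [0.7918 0.1333 0.    ]
flask side 0.54 [247.5 249. ] [ 0.3974 -0.0747  0.    ]
beaker scene 0.68 [166.6 313.3] [ 0.7497 -0.1224  0.    ]
beaker side 0.58 [247.4 419.4] [ 0.7689 -0.1272  0.    ]
0.25 1.95
[[-0.      0.2829 -0.9591]
 [-0.0001 -0.9591 -0.2829]
 [-1.      0.0001  0.    ]]
```

```bash
cat > plan.py <<'E'
from h import *
import sys, json
def Ry(yaw): # tool down with tool-y at yaw
    y=np.array([np.cos(yaw),np.sin(yaw),0]);x=np.array([0,0,-1.]);return np.c_[x,y,np.cross(x,y)]
def plan(wps,start=None,step=4.5,turn=.17):
    """wps: list of (x,y,z,yaw_deg or None[,nrows])"""
    if start is None:
        st=sensors.get_state();p=np.array(st["eef_pos"]);M=R.from_quat(st["tcp_rot"]).as_matrix()
        yaw=np.arctan2(M[1,1],M[0,1])
    else: p,yaw=np.array(start[:3],float),np.radians(start[3])
    rows=[]
    for w in wps:
        t=np.array(w[:3],float);ty=yaw if w[3] is None else np.radians(w[3])
        d=(ty-yaw+np.pi)%(2*np.pi)-np.pi
        n=w[4] if len(w)>4 else int(max(1,np.ceil(np.linalg.norm(t-p)*100/step),np.ceil(abs(d)/turn)))
        for i in range(n):
            k=n-i
            s=np.round(Ry(yaw).T@((t-p)/k)*100,2)
            a=round(-d/k,3)
            p=p+Ry(yaw)@s/100; yaw=yaw-a; d=d+a
            rows.append([*s.tolist(),a])
    rows=[[0 if v==0 else v for v in r] for r in rows]
    print(len(rows),json.dumps(rows).replace(" ",""),"end",p,np.degrees(yaw))
    return rows
E
python3 - <<'E'
from plan import *
plan([(0.60,0.02,0.22,-27.4)])
E
```

```text
18 [[0.06,-2.91,-3.23,-0.045],[0.06,-2.77,-3.36,-0.045],[0.06,-2.61,-3.48,-0.045],[0.06,-2.45,-3.59,-0.045],[0.06,-2.29,-3.7,-0.045],[0.06,-2.12,-3.8,-0.045],[0.06,-1.95,-3.89,-0.045],[0.07,-1.77,-3.97,-0.045],[0.06,-1.59,-4.05,-0.045],[0.07,-1.41,-4.11,-0.045],[0.06,-1.22,-4.17,-0.044],[0.07,-1.03,-4.22,-0.045],[0.06,-0.84,-4.27,-0.044],[0.07,-0.66,-4.3,-0.045],[0.06,-0.46,-4.32,-0.044],[0.07,-0.27,-4.34,-0.045],[0.06,-0.07,-4.35,-0.044],[0.07,0.11,-4.35,-0.045]] end [0.6    0.0201 0.22  ] -27.38473504837514
```

Call:
{"method": "arm_command", "body": {
  "increments": [
    [[0.1,-2.9,-3.2,-0.045],[0.1,-2.8,-3.4,-0.045],[0.1,-2.6,-3.5,-0.045],[0,-2.4,-3.6,-0.045],[0.1,-2.3,-3.7,-0.045],[0,-2.1,-3.8,-0.045],[0.1,-2,-3.9,-0.045],[0,-1.8,-4,-0.045],[0.1,-1.6,-4,-0.045],[0.1,-1.4,-4.1,-0.045],[0,-1.2,-4.2,-0.045],[0.1,-1,-4.2,-0.045],[0,-0.8,-4.3,-0.045],[0.1,-0.7,-4.3,-0.045],[0.1,-0.5,-4.3,-0.045],[0,-0.3,-4.3,-0.045],[0.1,-0.1,-4.3,-0.045],[0,0.1,-4.3,-0.045]]
  ]
}}

```text
time: 4.2
eef_pos: [0.5989, 0.0212, 0.2204]
tcp_rot: [0.603, 0.369, -0.603, 0.369]
contact_force: [0.4, -0.7, -0.3]
opening: 1.0
```

```bash
python3 - <<'E'
from h import *
st=sensors.get_state()
im=optics.read_camera("wrist"); cv2.imwrite("pics/wrist1.png",im)
C=cam("wrist",st); print(st["eef_pos"],st["time"],st["dq"])
names=dict(fallen_bottle=.021,bottle_cap=.021,marker=0,marker_end_a=.0085,pen=0,pen_end_a=.006,tray_floor=.005,cell_0=.004,bottle_box=0)
for n,z in names.items():
    for r in optics.place_of("wrist",n)[:3]:
        if r["conf"]>.25: print(n,round(r["conf"],2),np.round(r["at"],1),onz(C,r["at"],z))
E
```

```text
[0.5989 0.0212 0.2204] 4.2 [ 0.5495  0.3982 -0.4383 -0.0018  0.0332  0.1916]
fallen_bottle 0.69 [193.6 360.4] [ 0.6248 -0.0104  0.021 ]
bottle_cap 0.68 [110.1 356.9] [0.6575 0.0663 0.021 ]
bottle_cap 0.49 [281.3 313.9] [ 0.5356 -0.0778  0.021 ]
marker 0.94 [301.1 263.6] [ 0.4637 -0.0836  0.    ]
marker_end_a 0.84 [283.8 316.8] [ 0.5336 -0.088   0.0085]
marker_end_a 0.73 [323.4 214.4] [ 0.4    -0.0792  0.0085]
pen 0.62 [160.3 177.7] [0.4663 0.1056 0.    ]
pen_end_a 0.87 [171.4 110.5] [0.3987 0.1279 0.006 ]
pen_end_a 0.87 [143.5 238.9] [0.5353 0.091  0.006 ]
tray_floor 0.67 [373.3 401.4] [ 0.5702 -0.2508  0.005 ]
tray_floor 0.3 [300.6 262.5] [ 0.4652 -0.0802  0.005 ]
bottle_box 0.52 [373.  402.6] [ 0.5709 -0.2557  0.    ]
```

View pics/wrist1.png

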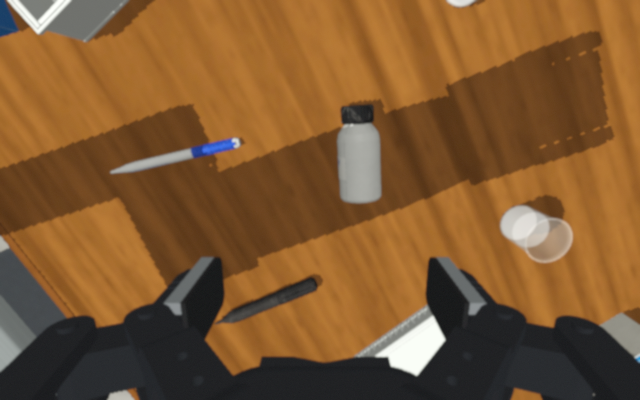

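The wrist view shows the bottle from its cap top at (357,104) to its base at (361,203), the pen from (110,172) to (240,143), and the marker from (220,320) to (316,284). The arm was still settling when this was taken, so I'll look again with it still.

Call:
{"method": "arm_command", "body": {
  "increments": [
    [[0,0,0,0],[0,0,0,0],[0,0,0,0]]
  ]
}}

```text
time: 5.08
eef_pos: [0.5983, 0.0197, 0.2203]
tcp_rot: [0.603, 0.369, -0.603, 0.369]
contact_force: [0.2, -0.2, 0.5]
opening: 0.998
```

```bash
python3 - <<'E'
from h import *
st=sensors.get_state()
im=optics.read_camera("wrist"); cv2.imwrite("pics/wrist2.png",im)
C=cam("wrist",st); print(st["eef_pos"],st["tcp_rot"],st["time"],st["dq"])
names=dict(fallen_bottle=.021,bottle_cap=.021,marker=0,marker_end_a=.0085,pen=0,pen_end_a=.006,tray_floor=.005)
for n,z in names.items():
    for r in optics.place_of("wrist",n)[:3]:
        if r["conf"]>.25: print(n,round(r["conf"],2),np.round(r["at"],1),onz(C,r["at"],z))
crop=cv2.resize(im[80:230,280:440],None,fx=4,fy=4,interpolation=cv2.INTER_CUBIC);cv2.imwrite("pics/crop2.png",crop)
E
```

```text
[0.5983 0.0197 0.2203] [ 0.6035  0.3686 -0.6034  0.3686] 5.075 [ 0.0028  0.0013 -0.0007  0.0012 -0.0011 -0.0011]
fallen_bottle 0.3 [111.8 355.5] [0.6549 0.064  0.021 ]
bottle_cap 0.8 [112.2 359.6] [0.6583 0.0619 0.021 ]
marker 0.75 [299.7 264.7] [ 0.4649 -0.0837  0.    ]
marker_end_a 0.71 [320.2 212.7] [ 0.3997 -0.0756  0.0085]
marker_end_a 0.59 [279.7 317.8] [ 0.5362 -0.0851  0.0085]
pen 0.6 [155.9 176.5] [0.4672 0.109  0.    ]
pen_end_a 0.65 [172.  112.9] [0.4001 0.1251 0.006 ]
pen_end_a 0.6 [140.8 238.4] [0.5357 0.0923 0.006 ]
tray_floor 0.92 [371.6 400.4] [ 0.5689 -0.249   0.005 ]
```

View pics/crop2.png

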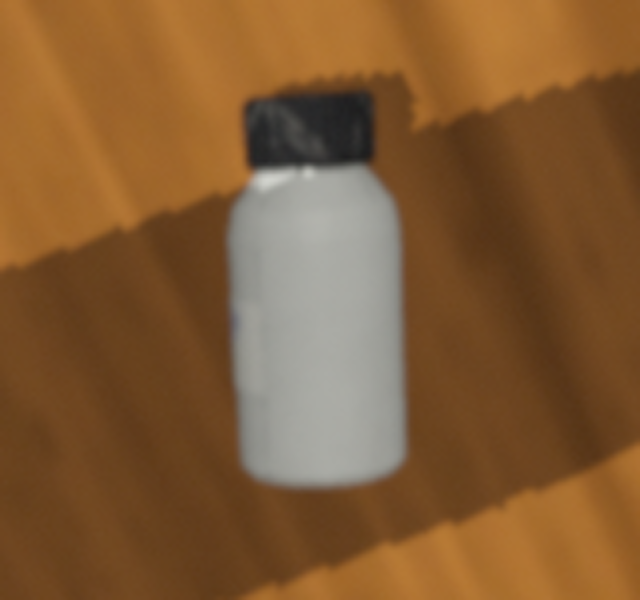

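```bash
python3 - <<'E'
from h import *
from scipy.optimize import least_squares
st=sensors.get_state(); C=cam("wrist",st)
def model(p):
    bx,by,a=p; u=np.array([np.cos(a),np.sin(a),0]);w=np.array([-u[1],u[0],0]);k=np.array([0,0,1.])
    t=np.linspace(0,2*np.pi,181)
    def ring(h,r,zc=.021): 
        X=np.array([bx,by,zc])+h*u+r*(np.cos(t)[:,None]*w+np.sin(t)[:,None]*k)
        q=proj(C,X); return np.c_[(q[:,1]-280+.5)*4-.5,(q[:,0]-80+.5)*4-.5]
    hs=np.linspace(.003,.07,25); rings=[ring(h,.021) for h in hs]
    L=np.array([r[r[:,0].argmin()] for r in rings]);Rr=np.array([r[r[:,0].argmax()] for r in rings])
    fl=lambda y:np.interp(-y,-L[:,1],L[:,0]); fr=lambda y:np.interp(-y,-Rr[:,1],Rr[:,0])
    cap=ring(.088,.016)
    return np.array([fl(240),fr(240),fl(440),fr(440),cap[:,0].min(),cap[:,0].max(),ring(0,.0205)[:,1].max(),ring(.093,.016)[:,1].min()])
obs=np.array([230,401,242,407,246,373,487,92.])
s=least_squares(lambda p:model(p)-obs,[.62,-.01,1.1],loss='soft_l1')
print(s.x[:2],np.degrees(s.x[2]),s.fun/4)
bx,by,a=s.x;print("cap85",bx+.085*np.cos(a),by+.085*np.sin(a))
E
```

```text
[ 0.623 -0.015] 66.98530186624052 [-0.014   0.054   0.0205 -0.0744 -0.6332  0.8808  0.8756 -0.3932]
cap85 0.6562529775884167 0.06320199655549642
```

```bash
python3 - <<'E'
from plan import *
plan([(0.6519,0.0531,0.10,-23),(0.6519,0.0531,0.07,-23,2),(0.6519,0.0531,0.07,-23,2)])
E
```

```text
8 [[3.01,0.81,-1.35,-0.018],[3.01,0.84,-1.34,-0.018],[3.01,0.86,-1.32,-0.018],[3.0,0.89,-1.3,-0.018],[1.5,0,0,0],[1.5,0,0,0],[0,0,0,0],[0,0,0,0]] end [0.6519 0.0531 0.07  ] -23.028266242773714
```

Call:
{"method": "arm_command", "body": {
  "increments": [
    [[3,0.8,-1.35,-0.018],[3,0.85,-1.35,-0.018],[3,0.85,-1.3,-0.018],[3,0.9,-1.3,-0.018],[1.5,0,0,0],[1.5,0,0,0],[0,0,0,0],[0,0,0,0],[0,0,0,0]]
  ],
  "grip": 8.54,
  "grip_force": 20
}}

```text
time: 6.6
eef_pos: [0.6526, 0.0527, 0.0718]
tcp_rot: [0.59, 0.39, -0.589, 0.391]
contact_force: [0.9, 0.5, 0.5]
opening: 0.998
```

```bash
python3 - <<'E'
from h import *
st=sensors.get_state()
im=optics.read_camera("wrist"); cv2.imwrite("pics/wrist3.png",im)
C=cam("wrist",st); print(st["eef_pos"],st["tcp_rot"],st["time"],st["dq"])
bx,by,a=.623,-.015,np.radians(67);u=np.array([np.cos(a),np.sin(a),0]);w=np.array([-u[1],u[0],0]);t=np.linspace(0,2*np.pi,24)
for h,r in[(0,.021),(.04,.021),(.07,.021),(.085,.016),(.093,.016)]:
    X=np.array([bx,by,.021])+h*u+r*(np.cos(t)[:,None]*w+np.sin(t)[:,None]*[0,0,1.])
    for q in proj(C,X): cv2.circle(im,(int(round(q[1])),int(round(q[0]))),1,(0,0,255),-1)
cv2.imwrite("pics/wrist3o.png",im)
E
```

```text
[0.6526 0.0527 0.0718] [ 0.5905  0.3895 -0.5891  0.3906] 6.6 [-0.0003  0.004   0.0027 -0.0003 -0.0019 -0.0005]
```

View pics/wrist3o.png

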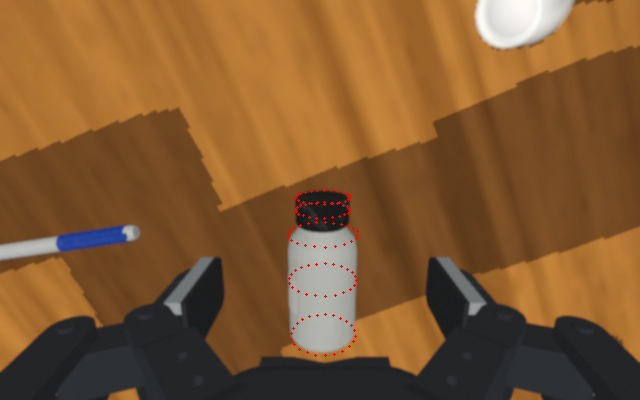

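The overlay of the fitted bottle pose matches the picture: bottle centred at column 322, between the fingers at 205 and 445. Next I descend and close.

Call:
{"method": "arm_command", "body": {
  "increments": [
    [[2,0,0,0],[2,0,0,0],[1.5,0,0,0],[1,0,0,0],[0.5,0,0,0],[0,0,0,0],[0,0,0,0]]
  ]
}}

```text
time: 7.52
eef_pos: [0.6525, 0.0529, 0.0011]
tcp_rot: [0.59, 0.39, -0.589, 0.39]
contact_force: [0.4, 0.6, 1.0]
opening: 1.0
```

Call:
{"method": "arm_command", "body": {
  "increments": [
    [[0,0,0,0],[0,0,0,0],[0,0,0,0],[0,0,0,0],[0,0,0,0],[0,0,0,0]]
  ],
  "grip": 3.5,
  "grip_force": 20
}}

```text
time: 8.28
eef_pos: [0.6521, 0.053, 0.0008]
tcp_rot: [0.59, 0.39, -0.59, 0.39]
contact_force: [-1.8, 0.3, 4.0]
opening: 0.485
```

```bash
python3 - <<'E'
import numpy as np
th=np.radians(np.arange(0,91,5));h=7.4
U=h*np.cos(th)-2.1*np.sin(th);Z=h*np.sin(th)+2.1*np.cos(th)
print(np.round(np.c_[-np.diff(Z),0*th[1:],-np.diff(U)],2).tolist())
E
```

```text
[[-0.64, 0.0, 0.21], [-0.62, 0.0, 0.27], [-0.59, 0.0, 0.32], [-0.56, 0.0, 0.37], [-0.53, 0.0, 0.42], [-0.49, 0.0, 0.46], [-0.45, 0.0, 0.5], [-0.4, 0.0, 0.54], [-0.35, 0.0, 0.57], [-0.3, 0.0, 0.6], [-0.25, 0.0, 0.62], [-0.19, 0.0, 0.64], [-0.14, 0.0, 0.66], [-0.08, 0.0, 0.67], [-0.02, 0.0, 0.67], [0.04, 0.0, 0.67], [0.1, 0.0, 0.66], [0.15, 0.0, 0.65]]
```

Call:
{"method": "arm_command", "body": {
  "increments": [
    [[-0.65,0,0.2,0],[-0.6,0,0.25,0],[-0.6,0,0.35,0],[-0.55,0,0.35,0],[-0.55,0,0.4,0],[-0.5,0,0.45,0],[-0.45,0,0.5,0],[-0.4,0,0.55,0],[-0.35,0,0.55,0],[0,0,0,0],[0,0,0,0]]
  ]
}}

```text
time: 9.65
eef_pos: [0.6377, 0.0198, 0.0467]
tcp_rot: [-0.59, -0.39, 0.59, -0.39]
contact_force: [0.1, -0.0, 0.3]
opening: 0.487
```

```bash
python3 - <<'E'
from h import *
im=optics.read_camera("side"); cv2.imwrite("pics/side4.png",cv2.resize(im[100:300,250:450],None,fx=3,fy=3))
im=optics.read_camera("scene"); cv2.imwrite("pics/scene4.png",cv2.resize(im[100:300,200:400],None,fx=3,fy=3))
E
```

```text
(no output)
```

View pics/side4.png

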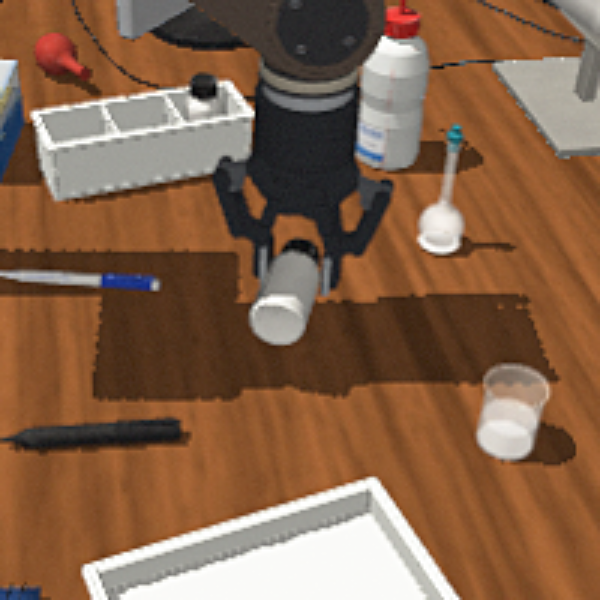

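View pics/scene4.png

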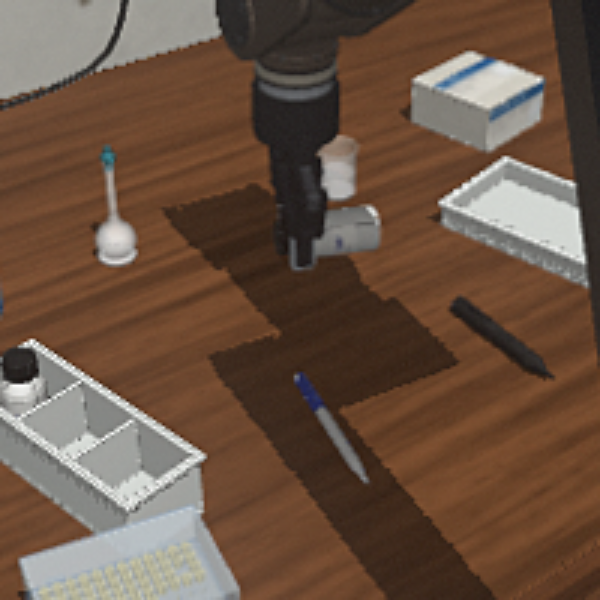

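The views show the bottle held level in the air: pad friction stops it pivoting. I'll set it back down and grip it again with only a pad corner at the shoulder, so that gravity can swing it.

Call:
{"method": "arm_command", "body": {
  "increments": [
    [[0.55,0,-0.45,0],[0.55,0,-0.45,0],[0.55,0,-0.45,0],[0.55,0,-0.45,0],[0.55,0,-0.45,0],[0.55,0,-0.45,0],[0.55,0,-0.45,0],[0.5,0,-0.45,0],[0.15,0,0,0],[0,0,0,0],[0,0,0,0]]
  ]
}}

```text
time: 11.12
eef_pos: [0.652, 0.0528, 0.0021]
tcp_rot: [0.59, 0.39, -0.59, 0.39]
contact_force: [-1.3, 0.0, 0.3]
opening: 0.48
```

Call:
{"method": "arm_command", "body": {
  "increments": [
    [[0,0,0,0],[0,0,0,0],[0,0,0,0],[0,0,0,0],[0,0,0,0],[-2,0,0,0],[-2.5,0,0,0],[-2.5,0,0,0],[0,0,0,0],[0,0,0,0]]
  ],
  "grip": 8.54
}}

```text
time: 12.38
eef_pos: [0.6516, 0.0529, 0.0717]
tcp_rot: [-0.59, -0.39, 0.59, -0.39]
contact_force: [-0.5, 0.8, -0.5]
opening: 1.002
```

```bash
cat > ov.py <<'E'
from h import *
def ov(name,bx,by,deg,c="wrist"):
    st=sensors.get_state()
    im=optics.read_camera(c); cv2.imwrite(f"pics/{name}.png",im)
    C=cam(c,st); print(st["eef_pos"],st["tcp_rot"],st["time"],st["dq"],st["opening"])
    a=np.radians(deg);u=np.array([np.cos(a),np.sin(a),0]);w=np.array([-u[1],u[0],0]);t=np.linspace(0,2*np.pi,40)
    for h,r in[(0,.021),(.04,.021),(.07,.021),(.085,.016),(.093,.016)]:
        X=np.array([bx,by,.021])+h*u+r*(np.cos(t)[:,None]*w+np.sin(t)[:,None]*[0,0,1.])
        for q in proj(C,X): cv2.circle(im,(int(round(q[1])),int(round(q[0]))),0,(0,0,255),-1)
    cv2.imwrite(f"pics/{name}o.png",cv2.resize(im[140:400,160:500],None,fx=2,fy=2,interpolation=cv2.INTER_CUBIC))
E
python3 -c "
from ov import *
ov('w5',.623,-.015,67)"
```

```text
[0.6516 0.0529 0.0717] [-0.5897 -0.3902  0.5898 -0.3901] 12.375 [-0.0006  0.0221  0.0183  0.0015  0.0013 -0.002 ] 1.0024657719006933
```

View pics/w5o.png

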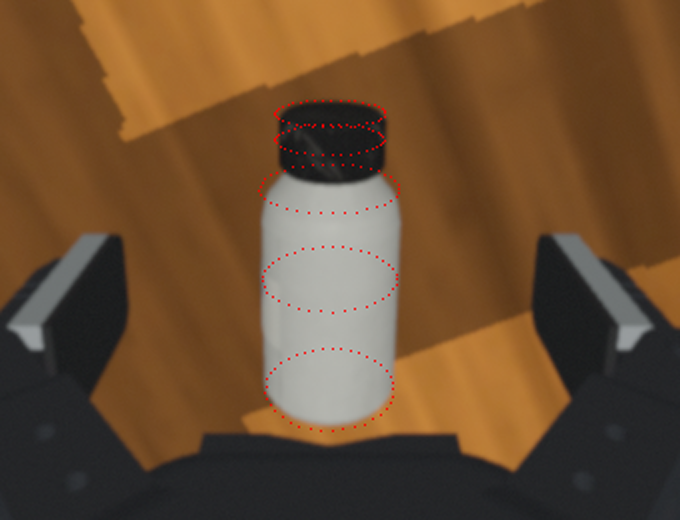

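The bottle lies as before, matching the overlay within 1 to 2 px.

Call:
{"method": "arm_command", "body": {
  "increments": [
    [[2,0,-0.6,0],[2,0,-0.6,0],[1.25,0,-0.55,0],[0.75,0,0,0],[0.25,0,0,0],[0,0,0,0],[0,0,0,0]]
  ]
}}

```text
time: 13.3
eef_pos: [0.6593, 0.0689, 0.0102]
tcp_rot: [0.59, 0.39, -0.589, 0.39]
contact_force: [0.0, -0.8, 0.4]
opening: 1.0
```

Call:
{"method": "arm_command", "body": {
  "increments": [
    [[0,0,0,0],[0,0,0,0],[0,0,0,0],[0,0,0,0],[0,0,0,0],[0,0,0,0]]
  ],
  "grip": 3.8,
  "grip_force": 20
}}

```text
time: 14.05
eef_pos: [0.6588, 0.0691, 0.0097]
tcp_rot: [0.59, 0.39, -0.59, 0.39]
contact_force: [-1.2, 0.5, 3.8]
opening: 0.475
```

Call:
{"method": "arm_command", "body": {
  "increments": [
    [[-0.65,0,0.1,0],[-0.65,0,0.15,0],[-0.65,0,0.2,0],[-0.6,0,0.3,0],[0,0,0,0],[0,0,0,0]]
  ]
}}

```text
time: 14.8
eef_pos: [0.6556, 0.0621, 0.0347]
tcp_rot: [-0.59, -0.39, 0.59, -0.39]
contact_force: [0.4, 0.3, -0.0]
opening: 0.474
```

```bash
cat > two.py <<'E'
from h import *
def two(n):
    a=optics.read_camera("side")[120:300,250:450];b=optics.read_camera("scene")[100:280,200:400]
    im=np.hstack([a,b]);cv2.imwrite(f"pics/{n}.png",cv2.resize(im,None,fx=2,fy=2,interpolation=cv2.INTER_CUBIC))
E
python3 -c "
from two import *
two('t6')"
```

```text
(no output)
```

View pics/t6.png

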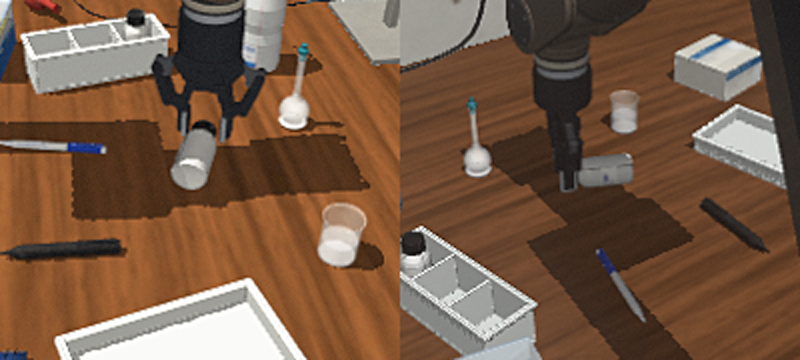

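```bash
python3 - <<'E'
from h import *
st=sensors.get_state();C=cam("wrist",st)
im=optics.read_camera("wrist");cv2.imwrite("pics/w6.png",im)
S=cam("scene");D=cam("side");si=optics.read_camera("scene");di=optics.read_camera("side")
a=np.radians(67);u=np.array([np.cos(a),np.sin(a),0]);w=np.array([-u[1],u[0],0]);k=np.array([0,0,1.]);t=np.linspace(0,2*np.pi,40)
# grip point on axis h=.083 when tcp lateral h offset .0082 
tc=np.array(st["eef_pos"]); base0=np.array([.623,-.015,.021]);tc0=np.array([.6588,.0691,.0097])
P=base0+.083*u+(tc-tc0)
for th,col in[(0,(0,0,255)),(20,(0,255,0)),(40,(255,0,0))]:
    th=np.radians(th);ax=np.cos(th)*u+np.sin(th)*k;n=np.cross(ax,w)
    for h in(0,):
        X=P+(h-.083)*ax+.021*(np.cos(t)[:,None]*w+np.sin(t)[:,None]*n)
        for I,CC in((im,C),(si,S),(di,D)):
            for q in proj(CC,X): cv2.circle(I,(int(round(q[1])),int(round(q[0]))),0,col,-1)
o=np.hstack([cv2.resize(im[160:400,200:440],(400,400)),cv2.resize(si[150:230,260:340],(400,400))]);cv2.imwrite("pics/f6.png",o)
cv2.imwrite("pics/f6d.png",cv2.resize(di[160:240,300:380],(400,400)))
E
```

```text
(no output)
```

View pics/f6.png

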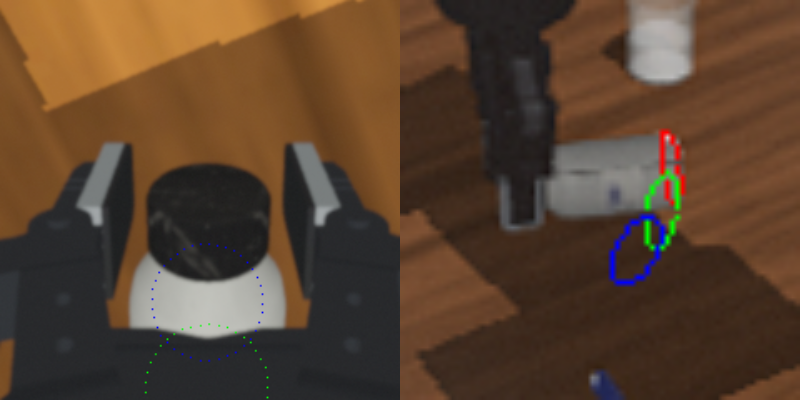

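View pics/f6d.png

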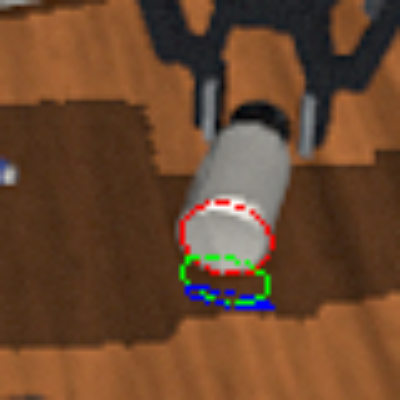

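It is still level: the base matches the 0° (red) prediction in all views. I'll lower it close to the bench and ease the squeeze in small steps so it can slip in rotation.

Call:
{"method": "arm_command", "body": {
  "increments": [
    [[0.6,0,0,0],[0.5,0,0,0],[0,0,0,0]]
  ],
  "grip": 4.0
}}

```text
time: 15.42
eef_pos: [0.6551, 0.0622, 0.0228]
tcp_rot: [-0.589, -0.391, 0.59, -0.39]
contact_force: [0.6, 0.0, -0.5]
opening: 0.475
```

```bash
cat > base.py <<'E'
from h import *
def base(n,th_list=(0,10,20),dh=.083):
    st=sensors.get_state();D=cam("side");di=optics.read_camera("side")
    print(st["time"],st["eef_pos"],st["opening"],st["contact_force"])
    M=R.from_quat(st["tcp_rot"]).as_matrix();u=-M[:,2];w=M[:,1]*1.;k=np.array([0,0,1.]);t=np.linspace(0,2*np.pi,60)
    tc=np.array(st["eef_pos"]);P=tc-.0082*u+np.array([0,0,.0113])
    for th,col in zip(th_list,[(0,0,255),(0,255,0),(255,0,0)]):
        th=np.radians(th);ax=np.cos(th)*u+np.sin(th)*k;nn=np.cross(ax,w)
        X=P-dh*ax+.021*(np.cos(t)[:,None]*w+np.sin(t)[:,None]*nn)
        for q in proj(D,X): cv2.circle(di,(int(round(q[1])),int(round(q[0]))),0,col,-1)
    r,c=proj(D,P)[0].astype(int)
    cv2.imwrite(f"pics/{n}.png",cv2.resize(di[r-30:r+70,c-50:c+50],(500,500)))
E
python3 -c "
from base import *
base('b7')"
```

```text
15.425 [0.6551 0.0622 0.0228] 0.47469815843655605 [ 0.6224  0.0199 -0.5034]
```

View pics/b7.png

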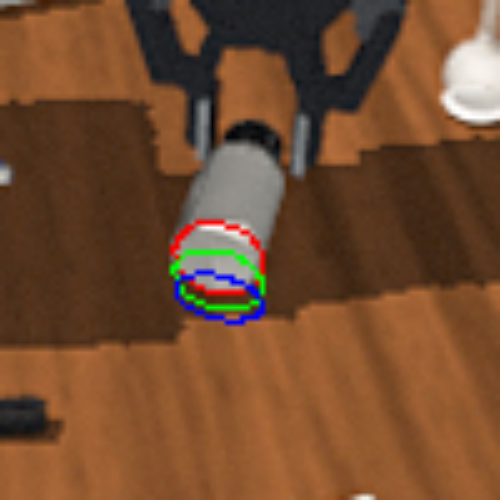

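Still on the red (level) outline. Next I try a slightly wider command.

Call:
{"method": "arm_command", "body": {
  "increments": [
    [[0,0,0,0],[0,0,0,0]]
  ],
  "grip": 4.1
}}

```text
time: 15.72
eef_pos: [0.656, 0.0621, 0.0241]
tcp_rot: [0.59, 0.39, -0.59, 0.39]
contact_force: [-0.1, -0.6, -1.0]
opening: 0.479
```

```bash
python3 -c "
from base import *
base('b8')"
```

```text
15.725 [0.656  0.0621 0.0241] 0.4786526379019624 [-0.1345 -0.6467 -1.0332]
```

View pics/b8.png

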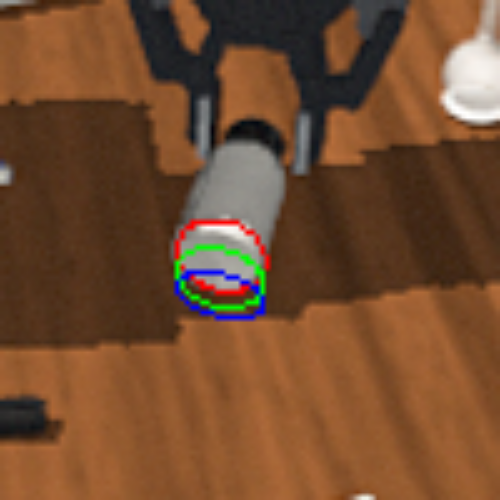

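Call:
{"method": "arm_command", "body": {
  "increments": [
    [[0,0,0,0],[0,0,0,0]]
  ],
  "grip": 4.14
}}

```text
time: 16.02
eef_pos: [0.6559, 0.0621, 0.0239]
tcp_rot: [0.59, 0.39, -0.59, 0.39]
contact_force: [-0.0, 0.3, -0.6]
opening: 0.488
```

```bash
python3 -c "
from base import *
base('b9')"
```

```text
16.025 [0.6559 0.0621 0.0239] 0.4875576689110725 [-0.009   0.2791 -0.6131]
```

View pics/b9.png

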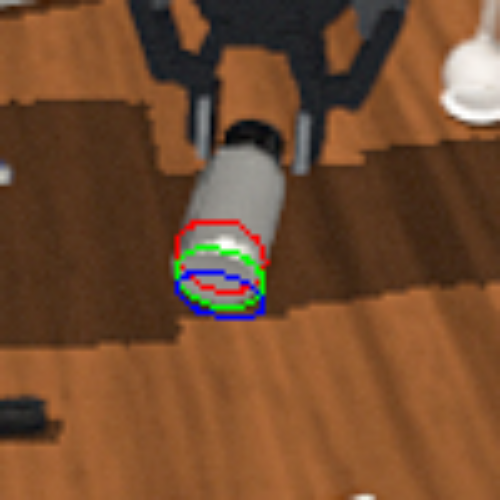

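With the 4.14 cm command the base moved to the green (10°) outline: it pivots and the base has reached the bench. I'll follow the arc with this light squeeze.

```bash
python3 - <<'E'
import numpy as np
th=np.radians(np.arange(10,91,5));h=8.3
U=h*np.cos(th)-2.1*np.sin(th);Z=h*np.sin(th)+2.1*np.cos(th)
print(np.round(np.c_[-np.diff(Z),0*th[1:],-np.diff(U)],2).tolist())
E
```

```text
[[-0.67, 0.0, 0.34], [-0.64, 0.0, 0.39], [-0.6, 0.0, 0.45], [-0.56, 0.0, 0.5], [-0.51, 0.0, 0.54], [-0.46, 0.0, 0.59], [-0.41, 0.0, 0.62], [-0.35, 0.0, 0.66], [-0.3, 0.0, 0.69], [-0.23, 0.0, 0.71], [-0.17, 0.0, 0.73], [-0.11, 0.0, 0.74], [-0.04, 0.0, 0.75], [0.02, 0.0, 0.75], [0.09, 0.0, 0.74], [0.15, 0.0, 0.73]]
```

Call:
{"method": "arm_command", "body": {
  "increments": [
    [[-0.7,0,0.3,0],[-0.65,0,0.35,0],[-0.65,0,0.4,0],[0,0,0,0]]
  ]
}}

```text
time: 16.58
eef_pos: [0.6523, 0.052, 0.045]
tcp_rot: [0.59, 0.39, -0.589, 0.39]
contact_force: [0.5, 0.7, 0.3]
opening: 0.484
```

```bash
python3 -c "
from base import *
base('b10',(10,25,40))"
```

```text
16.575 [0.6523 0.052  0.045 ] 0.4844171460518734 [0.5059 0.6704 0.2519]
```

View pics/b10.png

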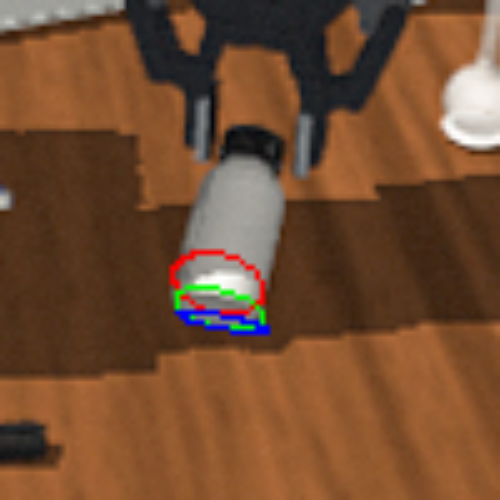

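The tilt is about 23°, tracking the arc. I continue.

Call:
{"method": "arm_command", "body": {
  "increments": [
    [[-0.6,0,0.45,0],[-0.5,0,0.5,0],[-0.5,0,0.55,0],[-0.45,0,0.6,0],[-0.4,0,0.6,0],[0,0,0,0]]
  ]
}}

```text
time: 17.38
eef_pos: [0.6413, 0.0271, 0.0689]
tcp_rot: [0.59, 0.39, -0.59, 0.39]
contact_force: [0.2, 0.5, -0.1]
opening: 0.49
```

```bash
python3 -c "
from base import *
base('b11',(30,45,60))"
```

```text
17.375 [0.6413 0.0271 0.0689] 0.4895485828204337 [ 0.1645  0.5426 -0.1367]
```

View pics/b11.png

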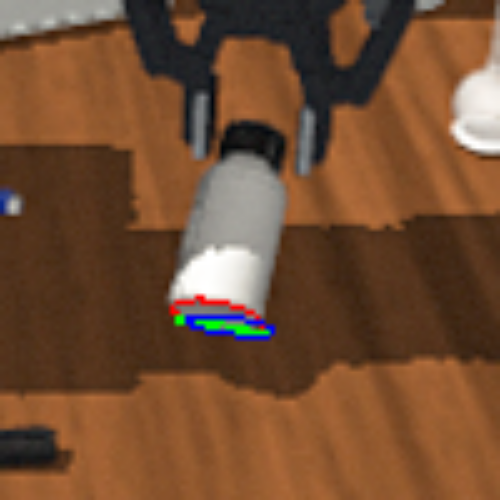

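The tilt is about 40°, and the base edge appears to be on or near the bench. I continue towards 75°.

Call:
{"method": "arm_command", "body": {
  "increments": [
    [[-0.35,0,0.65,0],[-0.3,0,0.7,0],[-0.25,0,0.7,0],[-0.15,0,0.7,0],[-0.1,0,0.75,0],[0,0,0,0]]
  ]
}}

```text
time: 18.18
eef_pos: [0.6272, -0.0052, 0.0799]
tcp_rot: [0.59, 0.39, -0.59, 0.39]
contact_force: [0.5, 0.2, 1.0]
opening: 0.484
```

```bash
python3 -c "
from base import *
base('b12',(50,70,90))
from two import *
two('t12')"
```

```text
18.175 [ 0.6272 -0.0052  0.0799] 0.48359734839312307 [0.4997 0.2135 0.9809]
```

View pics/b12.png

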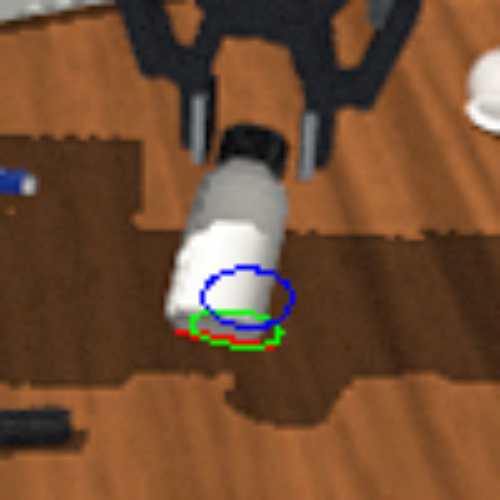

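View pics/t12.png

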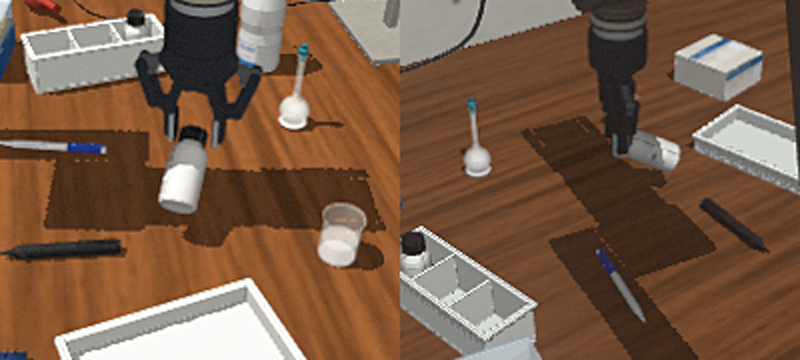

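The scene view shows the bottle hanging at about 35 to 40° with its base off the bench, so it pivoted only partly. I'll lower it and ease the squeeze slightly more.

Call:
{"method": "arm_command", "body": {
  "increments": [
    [[0.7,0,0,0],[0.6,0,0,0],[0,0,0,0],[0,0,0,0]]
  ],
  "grip": 4.15
}}

```text
time: 18.82
eef_pos: [0.6272, -0.0045, 0.0666]
tcp_rot: [-0.59, -0.39, 0.59, -0.39]
contact_force: [-0.7, 0.8, -1.5]
opening: 0.484
```

```bash
cat > fit.py <<'E'
from h import *
# tilt estimate: overlay candidate base rings/cap in scene view for the current tcp
def fit(n,ths=(30,50,70,90),dh=.083,cams=("scene","side")):
    st=sensors.get_state();print(st["time"],st["eef_pos"],st["opening"],st["contact_force"])
    M=R.from_quat(st["tcp_rot"]).as_matrix();u=-M[:,2];w=M[:,1];k=np.array([0,0,1.]);t=np.linspace(0,2*np.pi,80)
    P=np.array(st["eef_pos"])-.0082*u+np.array([0,0,.0113]);out=[]
    for c in cams:
        C=cam(c);im=optics.read_camera(c)
        r,cc=proj(C,P)[0].astype(int)
        cr=im[r-30:r+60,cc-45:cc+45];big=cv2.resize(cr,(400,400),interpolation=cv2.INTER_CUBIC);s=400/90
        for th,col in zip(ths,[(0,0,255),(0,255,0),(255,0,0),(0,255,255)]):
            th=np.radians(th);ax=np.cos(th)*u+np.sin(th)*k;nn=np.cross(ax,w)
            X=P-dh*ax+.021*(np.cos(t)[:,None]*w+np.sin(t)[:,None]*nn)
            for q in proj(C,X):cv2.circle(big,(int((q[1]-cc+45+.5)*s),int((q[0]-r+30+.5)*s)),1,col,-1)
        out.append(big)
    cv2.imwrite(f"pics/{n}.png",np.hstack(out))
E
python3 -c "
from fit import *
fit('f13')"
```

```text
18.825 [ 0.6272 -0.0045  0.0666] 0.483714193711259 [-0.7152  0.7865 -1.5148]
```

View pics/f13.png

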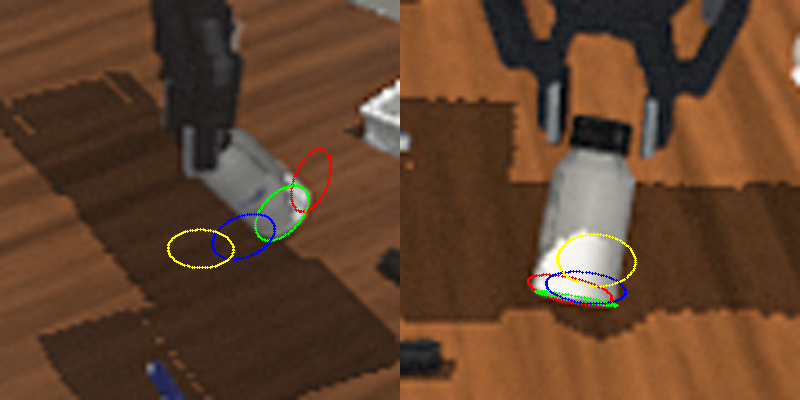

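Now at about 50° (the base matches the green outline in both views). I continue with the grip eased a touch more and the arc rising.

Call:
{"method": "arm_command", "body": {
  "increments": [
    [[-0.4,0,0.5,0],[-0.35,0,0.6,0],[-0.35,0,0.65,0],[-0.3,0,0.6,0],[0,0,0,0],[0,0,0,0]]
  ],
  "grip": 4.16
}}

```text
time: 19.68
eef_pos: [0.6181, -0.0262, 0.0808]
tcp_rot: [0.59, 0.39, -0.59, 0.39]
contact_force: [-0.1, -0.2, -0.4]
opening: 0.49
```

```bash
python3 -c "
from fit import *
fit('f14',(50,60,70,90))"
```

```text
19.675 [ 0.6181 -0.0262  0.0808] 0.48980462445472867 [-0.1393 -0.2254 -0.3784]
```

View pics/f14.png

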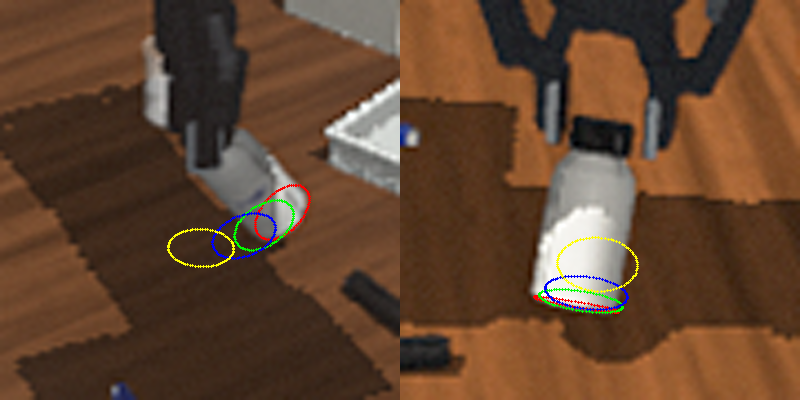

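Now about 53°. I lower it close to the bench again and ease slightly more.

Call:
{"method": "arm_command", "body": {
  "increments": [
    [[0.5,0,0,0],[0.2,0,0,0],[0,0,0,0],[0,0,0,0]]
  ],
  "grip": 4.17
}}

```text
time: 20.27
eef_pos: [0.6181, -0.0262, 0.0737]
tcp_rot: [-0.59, -0.39, 0.59, -0.39]
contact_force: [0.3, 0.4, 0.2]
opening: 0.488
```

```bash
python3 -c "
from fit import *
fit('f15',(50,60,70,90))"
```

```text
20.275 [ 0.6181 -0.0262  0.0737] 0.4882590835689627 [0.3428 0.3777 0.2039]
```

View pics/f15.png

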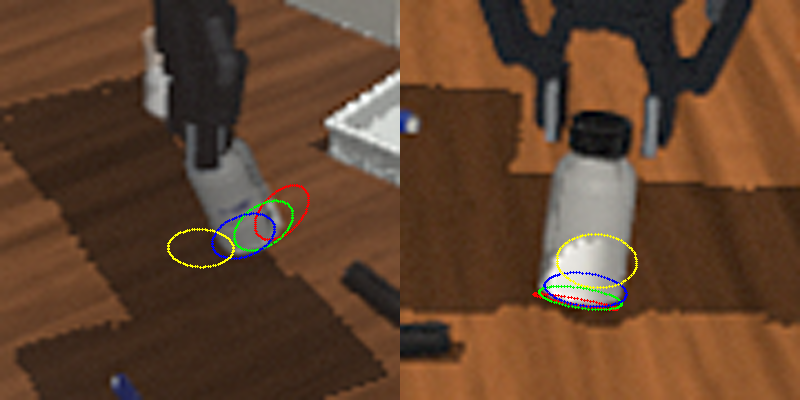

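About 67° now, past the self-righting angle of about 64°. I finish the arc.

Call:
{"method": "arm_command", "body": {
  "increments": [
    [[-0.1,0,0.6,0],[-0.05,0,0.7,0],[0,0,0.7,0],[0.05,0,0.7,0],[0.1,0,0.6,0],[0,0,0,0],[0,0,0,0]]
  ]
}}

```text
time: 21.25
eef_pos: [0.6055, -0.0566, 0.074]
tcp_rot: [0.59, 0.39, -0.59, 0.39]
contact_force: [-0.3, 0.4, 1.1]
opening: 0.487
```

```bash
python3 -c "
from fit import *
fit('f16',(70,80,90))"
```

```text
21.25 [ 0.6055 -0.0566  0.074 ] 0.48723113801905144 [-0.3474  0.4112  1.0679]
```

View pics/f16.png

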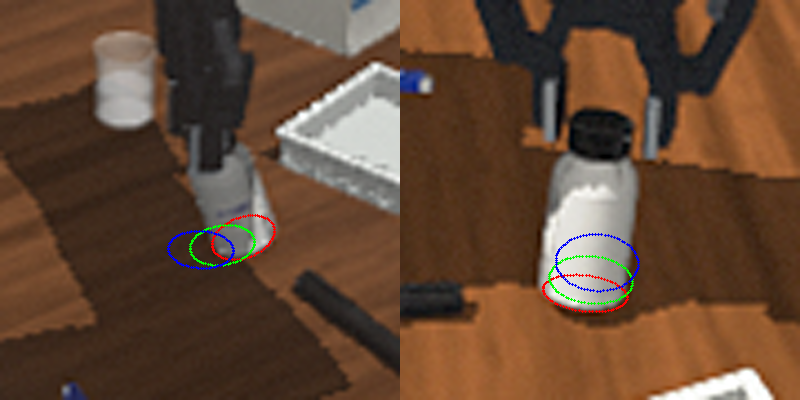

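About 74°. I'll drag on with a slight downward press so the base flattens.

Call:
{"method": "arm_command", "body": {
  "increments": [
    [[0.1,0,0.6,0],[0.1,0,0.6,0],[0.1,0,0.4,0],[0.1,0,0,0],[0,0,0,0]]
  ]
}}

```text
time: 21.98
eef_pos: [0.599, -0.0714, 0.0698]
tcp_rot: [-0.59, -0.39, 0.59, -0.39]
contact_force: [-0.8, -0.4, 5.2]
opening: 0.482
```

```bash
python3 -c "
from fit import *
fit('f17',(70,80,90))"
```

```text
21.975 [ 0.599  -0.0714  0.0698] 0.4824137239773916 [-0.7832 -0.4202  5.2104]
```

View pics/f17.png

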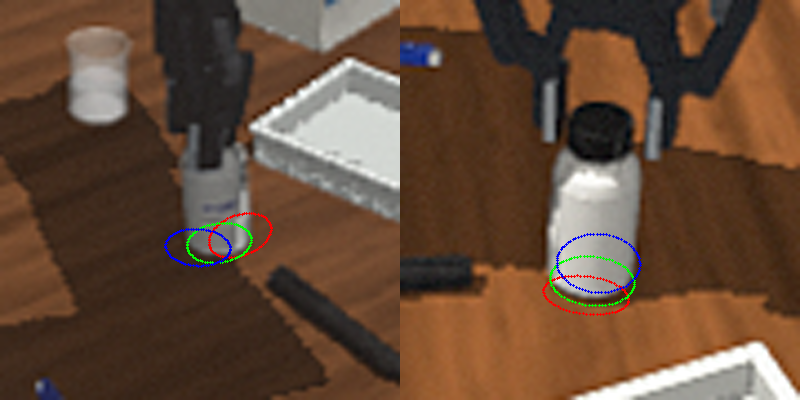

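The bottle looks close to vertical, with its base on the bench (5 N upward). I release it, a little first, then wider, and lift clear.

Call:
{"method": "arm_command", "body": {
  "increments": [
    [[0,0,0,0],[0,0,0,0],[0,0,0,0]]
  ],
  "grip": 4.5
}}

```text
time: 22.45
eef_pos: [0.5986, -0.071, 0.0691]
tcp_rot: [-0.589, -0.391, 0.59, -0.39]
contact_force: [0.3, 0.3, 0.5]
opening: 0.523
```

```bash
python3 -c "
from fit import *
fit('f18',(80,90))"
```

```text
22.45 [ 0.5986 -0.071   0.0691] 0.5234895783020099 [0.3062 0.309  0.5164]
```

View pics/f18.png

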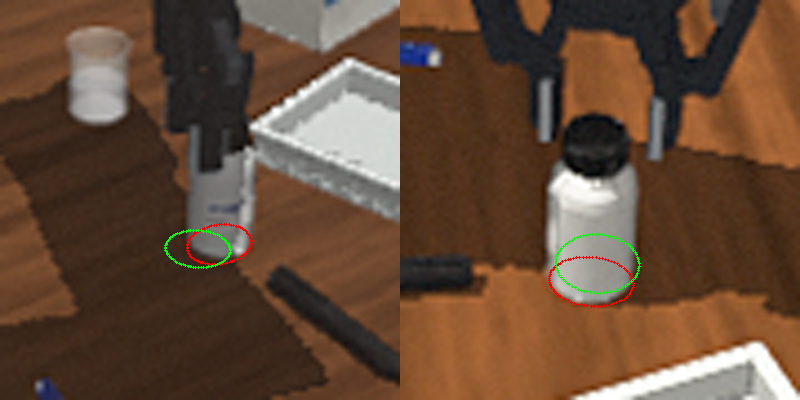

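It stands upright and free. I open fully, lift, and look.

Call:
{"method": "arm_command", "body": {
  "increments": [
    [[0,0,0,0],[0,0,0,0],[-3,0,0,0],[-3,0,0,0],[-4,0,0,0],[-4,0,0,0],[0,0,0,0],[0,0,0,0],[0,0,0,0]]
  ],
  "grip": 8.54
}}

```text
time: 23.68
eef_pos: [0.598, -0.071, 0.2076]
tcp_rot: [-0.589, -0.391, 0.591, -0.389]
contact_force: [0.3, -0.6, -0.2]
opening: 1.002
```

```bash
python3 - <<'E'
from h import *
ims={}
for c in("wrist","scene","side"):
    st=sensors.get_state();C=cam(c,st);im=optics.read_camera(c);ims[c]=im;cv2.imwrite(f"pics/{c}19.png",im)
    print(c,st["time"],st["eef_pos"],st["dq"][:3])
    L=[("fallen_bottle",0),("bottle_cap",.085)]
    if c!="scene":L+=[("cell_0",.004)]
    for n,z in L:
        for r in optics.place_of(c,n)[:3]:
            if r["conf"]>.25: print(n,c,round(r["conf"],2),np.round(r["at"],1),onz(C,r["at"],z))
E
```

```text
wrist 23.675 [ 0.598  -0.071   0.2076] [-0.0013  0.0023 -0.0013]
fallen_bottle wrist 0.88 [193.7 325.7] [ 0.5914 -0.0885  0.    ]
fallen_bottle wrist 0.63 [159.5 495.6] [ 0.7665 -0.1232  0.    ]
bottle_cap wrist 0.8 [222.1 327.4] [ 0.5917 -0.0915  0.085 ]
cell_0 wrist 0.27 [70.  52.1] [0.3982 0.1268 0.004 ]
scene 23.875 [ 0.5986 -0.0712  0.2086] [ 0.0005 -0.0037 -0.0083]
fallen_bottle scene 0.74 [195.1 340.6] [ 0.5789 -0.0893  0.    ]
bottle_cap scene 0.57 [167.  341.4] [ 0.592  -0.0972  0.085 ]
side 24.025 [ 0.599  -0.0713  0.2094] [ 0.0001 -0.0044 -0.0049]
fallen_bottle side 0.59 [243.5 332.2] [ 0.5806 -0.0879  0.    ]
bottle_cap side 0.95 [213.7 337.7] [ 0.5904 -0.087   0.085 ]
bottle_cap side 0.71 [190.5 249.4] [0.4076 0.0203 0.085 ]
bottle_cap side 0.38 [153.7 276.8] [0.4769 0.1713 0.085 ]
cell_0 side 0.95 [152.6 295.8] [0.5354 0.3048 0.004 ]
cell_0 side 0.91 [157.8 276. ] [0.4746 0.2834 0.004 ]
cell_0 side 0.75 [149.8 315.8] [0.5976 0.3127 0.004 ]
```

View pics/wrist19.png

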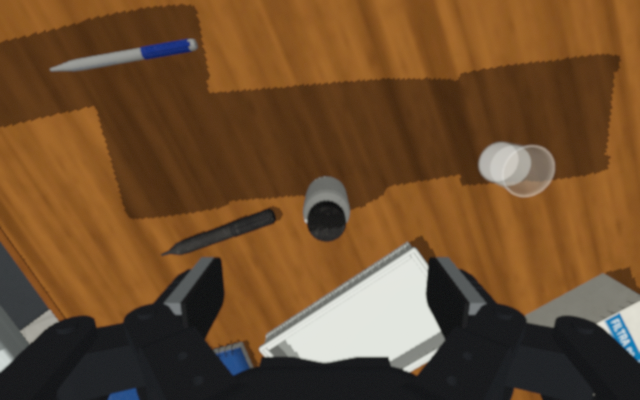

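View pics/side19.png

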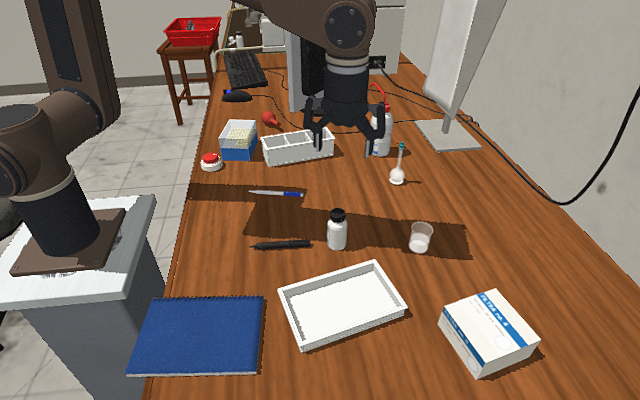

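The bottle stands upright at side px (337,230) and wrist px (326,221), about (0.591, −0.090). Now I regrasp it high up.

```bash
python3 - <<'E'
from plan import *
C=cam("wrist")
print(onz(C,(221,326),.093))
plan([(0.591,-0.090,0.13,None),(0.591,-0.090,0.058,None,4),(0.591,-.09,.058,None,2)])
E
```

```text
[ 0.5933 -0.0889  0.093 ]
8 [[3.99,-0.01,1.02,0],[4.0,0,1.02,0],[1.8,0,0,0],[1.8,0,0,0],[1.8,0,0,0],[1.8,0,0,0],[0,0,0,0],[0,0,0,0]] end [ 0.591 -0.09   0.058] -23.03368242393887
```

Call:
{"method": "arm_command", "body": {
  "increments": [
    [[4,0,1,0],[4,0,1,0],[1.8,0,0,0],[1.8,0,0,0],[1.8,0,0,0],[1.8,0,0,0],[0,0,0,0],[0,0,0,0]]
  ]
}}

```text
time: 25.22
eef_pos: [0.5917, -0.0898, 0.0583]
tcp_rot: [0.59, 0.39, -0.59, 0.39]
contact_force: [0.1, 0.4, -0.5]
opening: 0.995
```

```bash
python3 - <<'E'
from h import *
st=sensors.get_state();print(st["eef_pos"],st["time"],st["contact_force"])
im=optics.read_camera("wrist");cv2.imwrite("pics/w20.png",im)
E
```

```text
[ 0.5917 -0.0898  0.0583] 25.225 [ 0.1332  0.3808 -0.5192]
```

View pics/w20.png

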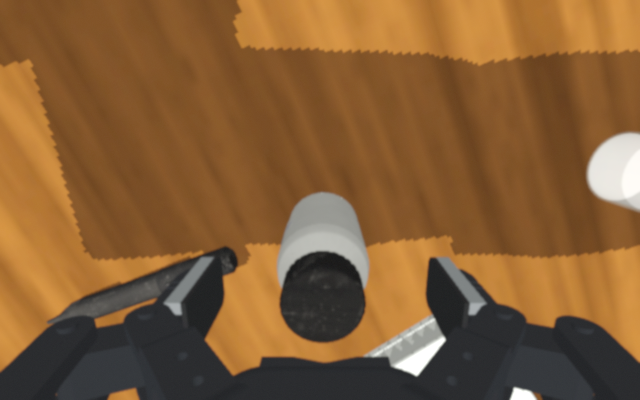

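The cap is centred between the fingers at (322,297). I close on it, lift and carry it to above the box.

Call:
{"method": "arm_command", "body": {
  "increments": [
    [[0,0,0,0],[0,0,0,0],[0,0,0,0],[0,0,0,0],[0,0,0,0]]
  ],
  "grip": 3.5,
  "grip_force": 40
}}

```text
time: 25.9
eef_pos: [0.5916, -0.0898, 0.0585]
tcp_rot: [0.59, 0.39, -0.59, 0.39]
contact_force: [-1.1, 0.2, 5.0]
opening: 0.479
```

```bash
python3 - <<'E'
from plan import *
st=sensors.get_state();print(st["eef_pos"],st["opening"])
p=st["eef_pos"]
plan([(p[0],p[1],.17,None),(0.541,0.297,0.19,-81.5),(0.541,0.297,0.19,-81.5,2)])
E
```

```text
[ 0.5916 -0.0898  0.0585] 0.47943582089600345
14 [[-3.72,0,0,0],[-3.72,0,0,0],[-3.71,0,0,0],[-0.22,-2.2,-3.74,0.113],[-0.22,-2.61,-3.46,0.113],[-0.22,-2.98,-3.15,0.113],[-0.22,-3.31,-2.79,0.114],[-0.22,-3.61,-2.4,0.113],[-0.23,-3.86,-1.97,0.114],[-0.22,-4.06,-1.52,0.113],[-0.23,-4.2,-1.06,0.114],[-0.22,-4.3,-0.57,0.113],[0,0,0,0],[0,0,0,0]] end [0.541 0.297 0.19 ] -81.47341012871034
```

Call:
{"method": "arm_command", "body": {
  "increments": [
    [[-3.7,0,0,0],[-3.7,0,0,0],[-3.7,0,0,0],[-0.2,-2.2,-3.75,0.113],[-0.2,-2.6,-3.45,0.113],[-0.2,-3,-3.15,0.113],[-0.2,-3.3,-2.8,0.114],[-0.2,-3.6,-2.4,0.113],[-0.2,-3.85,-2,0.114],[-0.2,-4.05,-1.5,0.113],[-0.2,-4.2,-1.05,0.114],[-0.2,-4.3,-0.6,0.113],[0,0,0,0],[0,0,0,0],[0,0,0,0]]
  ]
}}

```text
time: 27.78
eef_pos: [0.5412, 0.2959, 0.1863]
tcp_rot: [-0.705, -0.052, 0.705, -0.052]
contact_force: [-0.1, 0.4, -0.3]
opening: 0.478
```

```bash
python3 - <<'E'
from h import *
rays={}
for c in("wrist","scene","side"):
    st=sensors.get_state();C=cam(c,st);im=optics.read_camera(c);cv2.imwrite(f"pics/{c}21.png",im)
    print(c,st["time"],st["eef_pos"],st["dq"][:3],st["opening"])
    for n,z in[("bottle_box",0),("cell_0",.004),("standing_bottle",.004)]:
        for r in optics.place_of(c,n)[:4]:
            if r["conf"]>.3: print(n,c,round(r["conf"],2),np.round(r["at"],1),onz(C,r["at"],z))
E
```

```text
wrist 27.775 [0.5412 0.2959 0.1863] [-0.0031 -0.0046 -0.0038] 0.4781320051964918
bottle_box wrist 0.95 [179.2 326.3] [0.5426 0.2948 0.    ]
cell_0 wrist 0.72 [182.5 321.8] [0.5395 0.2988 0.004 ]
cell_0 wrist 0.42 [275.4 488.6] [0.4668 0.1105 0.004 ]
standing_bottle wrist 0.96 [111.  319.4] [0.6056 0.3108 0.004 ]
scene 27.975 [0.5414 0.2963 0.1868] [ 0.0044 -0.0007 -0.0023] 0.47558452339246293
bottle_box scene 0.64 [257.8 228.7] [0.5398 0.293  0.    ]
cell_0 scene 0.98 [257.8 230.3] [0.5336 0.2917 0.004 ]
cell_0 scene 0.83 [247.4 210.5] [0.5939 0.3126 0.004 ]
cell_0 scene 0.67 [270.2 243.6] [0.4799 0.2872 0.004 ]
standing_bottle scene 0.87 [244.  210.1] [0.6056 0.3078 0.004 ]
side 28.175 [0.5413 0.2968 0.1868] [ 0.004   0.0012 -0.0008] 0.47909372121828503
bottle_box side 0.31 [155.9 297.2] [0.5383 0.2917 0.    ]
cell_0 side 0.86 [155.1 276.8] [0.4777 0.2984 0.004 ]
cell_0 side 0.82 [154.7 300.1] [0.5471 0.2908 0.004 ]
cell_0 side 0.81 [150.7 316.2] [0.598  0.3072 0.004 ]
standing_bottle side 0.72 [150.8 322. ] [0.6155 0.3042 0.004 ]
```

View pics/wrist21.png

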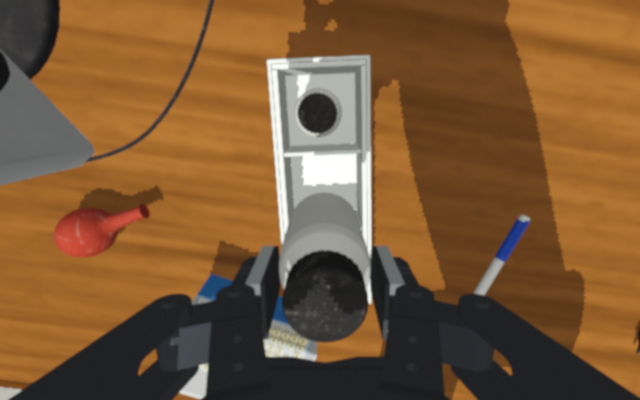

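View pics/side21.png

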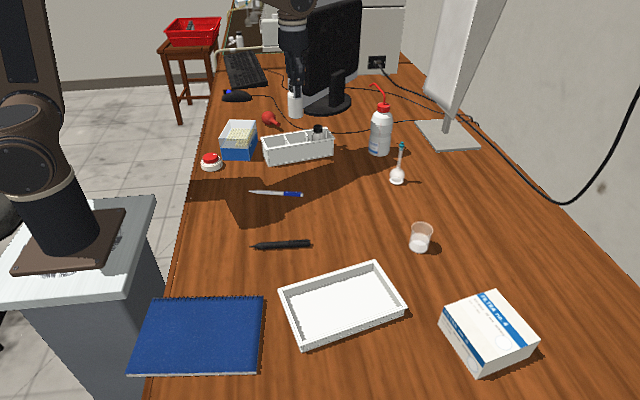

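View pics/scene21.png

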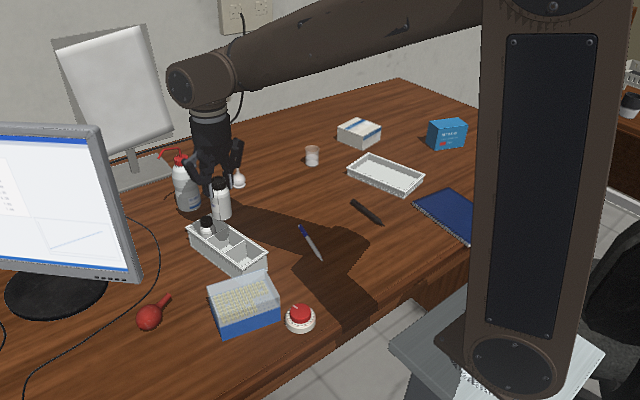

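```bash
python3 - <<'E'
from h import *
C=cam("wrist")
for n,rc in dict(fl=(59,267),fr=(56,370),l2=(200,277.5),r2=(200,371.5),div_l=(153,286),div_r=(151,361)).items(): print(n,onz(C,rc,.06))
E
python3 - <<'E'
import cv2
im=cv2.imread("pics/wrist21.png");cv2.imwrite("pics/c21.png",cv2.resize(im[40:260,230:410],None,fx=3.3,fy=2.7,interpolation=cv2.INTER_CUBIC))
E
```

```text
fl [0.6371 0.3547 0.06  ]
fr [0.6503 0.2803 0.06  ]
l2 [0.5316 0.335  0.06  ]
r2 [0.5431 0.259  0.06  ]
div_l [0.5707 0.3327 0.06  ]
div_r [0.5811 0.2746 0.06  ]
```

View pics/c21.png

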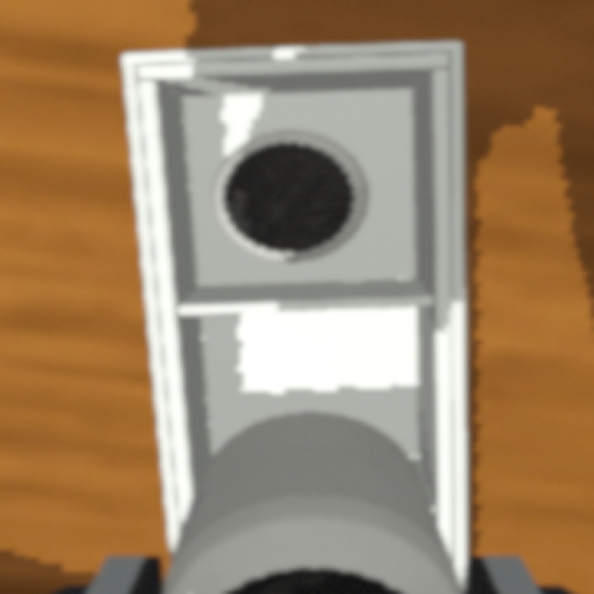

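The fitted rim gives the box centre (cell_1) at about (0.543, 0.298) and its axis at about 10.5°. The bottle hangs upright. I correct the yaw and lower it.

```bash
python3 - <<'E'
from plan import *
plan([(0.543,0.298,0.16,-79.5,2),(0.543,0.298,0.072,-79.5,5),(0.543,0.298,0.0655,-79.5,2),(0.543,0.298,0.0655,-79.5,2)])
E
```

```text
11 [[1.34,-0.03,-0.1,-0.017],[1.35,-0.03,-0.09,-0.017],[1.76,0,0,0],[1.76,0,0,0],[1.76,0,0,0],[1.76,0,0,0],[1.76,0,0,0],[0.32,0,0,0],[0.33,0,0,0],[0,0,0,0],[0,0,0,0]] end [0.543  0.298  0.0655] -79.52562177717246
```

Call:
{"method": "arm_command", "body": {
  "increments": [
    [[1.35,0,-0.1,-0.017],[1.35,0,-0.1,-0.017],[1.75,0,0,0],[1.75,0,0,0],[1.75,0,0,0],[1.75,0,0,0],[1.75,0,0,0],[0.3,0,0,0],[0.3,0,0,0],[0,0,0,0],[0,0,0,0]]
  ]
}}

```text
time: 29.75
eef_pos: [0.5436, 0.2976, 0.0671]
tcp_rot: [0.705, 0.065, -0.704, 0.064]
contact_force: [0.1, 1.2, -1.0]
opening: 0.48
```

Call:
{"method": "arm_command", "body": {
  "increments": [
    [[0.2,0,0,0],[0.15,0,0,0],[0.1,0,0,0],[0,0,0,0],[0,0,0,0]]
  ]
}}

```text
time: 30.38
eef_pos: [0.5435, 0.2975, 0.0625]
tcp_rot: [0.704, 0.065, -0.704, 0.065]
contact_force: [-1.4, -0.5, 4.5]
opening: 0.481
```

```bash
python3 - <<'E'
from h import *
st=sensors.get_state();print(st["eef_pos"],st["contact_force"])
for c,s in(("wrist",(slice(0,400),slice(140,500))),):
    cv2.imwrite("pics/w22.png",optics.read_camera(c))
E
```

```text
[0.5435 0.2975 0.0625] [-1.3722 -0.5425  4.5201]
```

View pics/w22.png

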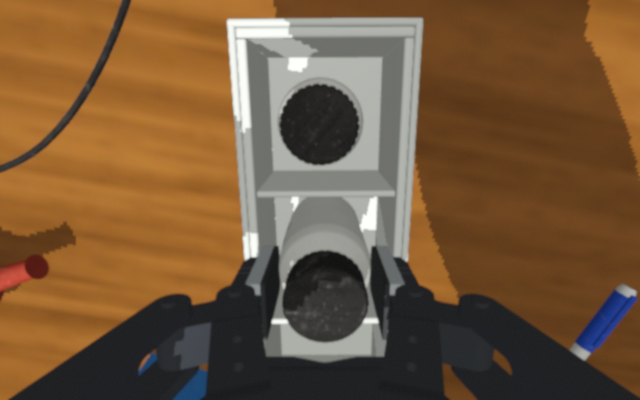

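The bottle is in the middle cell on its floor (4.5 N upward at the expected height). I release it and lift.

Call:
{"method": "arm_command", "body": {
  "increments": [
    [[0,0,0,0],[0,0,0,0],[0,0,0,0],[-1.5,0,0,0],[-3,0,0,0],[-4,0,0,0],[-4,0,0,0],[0,0,0,0],[0,0,0,0]]
  ],
  "grip": 7,
  "grip_force": 40
}}

```text
time: 31.55
eef_pos: [0.5428, 0.2973, 0.1868]
tcp_rot: [-0.704, -0.065, 0.704, -0.065]
contact_force: [0.7, 0.2, 0.2]
opening: 0.818
```

```bash
python3 - <<'E'
from h import *
for c in("wrist",):
    st=sensors.get_state();C=cam(c,st);im=optics.read_camera(c);cv2.imwrite(f"pics/{c}23.png",im)
    print(c,st["time"],st["eef_pos"],st["dq"][:3],st["opening"])
    for n,z in[("pen",0),("pen_end_a",.006),("marker",0),("marker_end_a",.0085),("fallen_bottle",.004)]:
        for r in optics.place_of(c,n)[:4]:
            if r["conf"]>.3: print(n,c,round(r["conf"],2),np.round(r["at"],1),onz(C,r["at"],z))
E
```

```text
wrist 31.55 [0.5428 0.2973 0.1868] [-0.0008  0.0259  0.03  ] 0.8183868800271412
pen wrist 0.63 [282.  485.4] [0.4651 0.1076 0.    ]
pen_end_a wrist 0.64 [223.7 522.6] [0.5368 0.0946 0.006 ]
marker_end_a wrist 0.82 [363.1 628.1] [ 0.4002 -0.0784  0.0085]
fallen_bottle wrist 0.75 [180.1 322.7] [0.5435 0.2997 0.004 ]
```

View pics/wrist23.png

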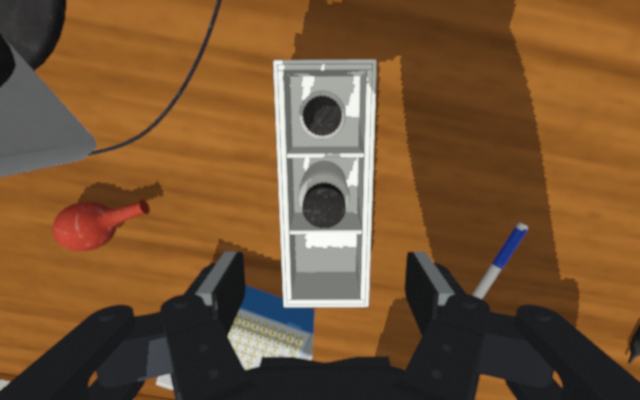

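The wrist view shows the fallen bottle upright in the middle cell at (323,200), with the other bottle untouched at (322,115). Now I work out the tray pose and plan the pen pickup.

```bash
python3 - <<'E'
from plan import *
im=cv2.imread("pics/side21.png");cv2.imwrite("pics/tray_s.png",cv2.resize(im[250:360,265:420],None,fx=5,fy=5,interpolation=cv2.INTER_CUBIC))
im=cv2.imread("pics/scene21.png");cv2.imwrite("pics/tray_c.png",cv2.resize(im[140:205,335:435],None,fx=7,fy=7,interpolation=cv2.INTER_CUBIC))
plan([(0.466,0.109,0.14,-103.4),(0.466,0.109,0.075,-103.4,3),(0.466,0.109,0.075,-103.4,2)])
E
```

```text
10 [[0.91,3.42,2.19,0.083],[0.91,3.59,1.9,0.083],[0.91,3.74,1.59,0.084],[0.91,3.86,1.28,0.083],[0.9,3.95,0.95,0.084],[2.17,0,0,0],[2.17,0,0,0],[2.16,0,0,0],[0,0,0,0],[0,0,0,0]] end [0.466 0.109 0.075] -103.42064229296321
```

View pics/tray_s.png

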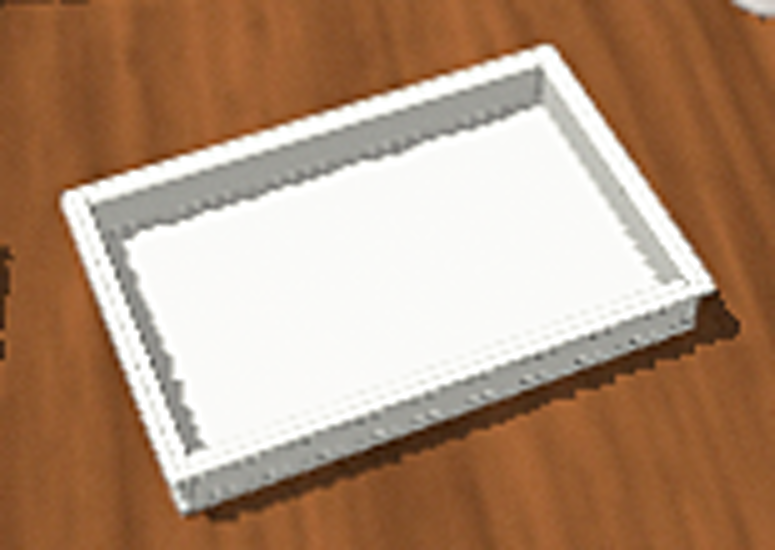

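View pics/tray_c.png

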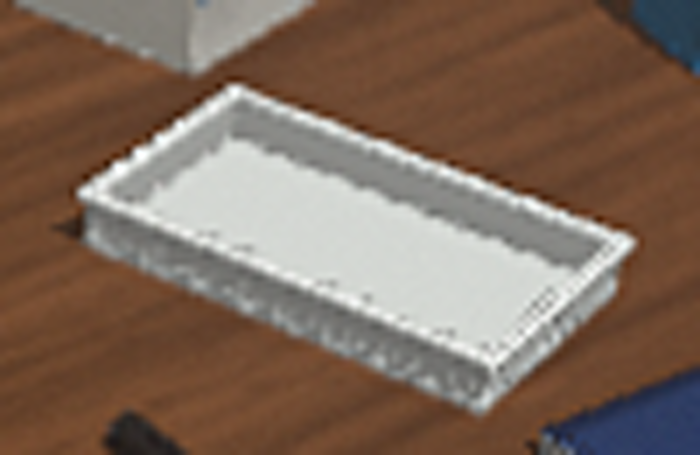

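```bash
python3 - <<'E'
from h import *
S=cam("scene");D=cam("side")
a=np.array([onz(D,((y+.5)/5-.5+250,(x+.5)/5-.5+265),.028) for x,y in[(62,200),(548,43),(715,290),(187,482)]])
b=np.array([onz(S,((y+.5)/7-.5+140,(x+.5)/7-.5+335),.028) for x,y in[(490,368),(78,195),(235,83),(636,240)]])
for c in(a,b):
    print(c[:,:2].tolist(),"ctr",c.mean(0)[:2])
    for i,j in((0,1),(3,2),(1,2),(0,3)):
        d=c[j]-c[i];print(np.linalg.norm(d),np.degrees(np.arctan2(d[1],d[0])))
E
```

```text
[[0.45322439358189104, -0.22039533757341728], [0.652712857161548, -0.16892270975864138], [0.6816747683101367, -0.2934819323866486], [0.48738964550061337, -0.3404418420903119]] ctr [ 0.5688 -0.2558]
0.20602203405347347 14.468068204590672
0.19987981905256916 13.588128772850002
0.12788194649391374 -76.91044159672944
0.12481357171956327 -74.113639532231
[[0.4536642355885398, -0.217232604059437], [0.6517126731391869, -0.17071571363672533], [0.6841622414132498, -0.2967741035667535], [0.4822301922229813, -0.3426571137904745]] ctr [ 0.5679 -0.2568]
0.20343796280648097 13.217836138780584
0.2070792194242848 12.801396063892732
0.13016793826793177 -75.56449663039692
0.1286363926721824 -77.16950621217725
```

Call:
{"method": "arm_command", "body": {
  "increments": [
    [[0.9,3.4,2.2,0.083],[0.9,3.6,1.9,0.083],[0.9,3.75,1.6,0.084],[0.9,3.85,1.3,0.083],[0.9,3.95,0.95,0.084],[2.15,0,0,0],[2.15,0,0,0],[2.15,0,0,0],[0,0,0,0],[0,0,0,0]]
  ],
  "grip": 5
}}

```text
time: 33.1
eef_pos: [0.4666, 0.1093, 0.0779]
tcp_rot: [0.703, -0.083, -0.702, -0.083]
contact_force: [0.9, -0.0, 0.4]
opening: 0.588
```

```bash
python3 - <<'E'
from h import *
st=sensors.get_state();C=cam("wrist",st);im=optics.read_camera("wrist");cv2.imwrite("pics/w24.png",im)
print(st["time"],st["eef_pos"],st["dq"][:3],st["opening"])
for n,z in[("pen",0),("pen_end_a",.006)]:
    for r in optics.place_of("wrist",n)[:4]:
        if r["conf"]>.3: print(n,round(r["conf"],2),np.round(r["at"],1),onz(C,r["at"],z))
E
```

```text
33.1 [0.4666 0.1093 0.0779] [ 0.0028 -0.0122 -0.01  ] 0.5884757644502526
pen 0.7 [214.8 326.2] [0.4654 0.1091 0.    ]
pen 0.62 [170.8  14.9] [ 0.5421  0.3014 -0.    ]
pen 0.54 [255.7  74.2] [ 0.4769  0.2888 -0.    ]
pen_end_a 0.81 [103.4 327.4] [0.5357 0.0918 0.006 ]
pen_end_a 0.71 [308.  323.5] [0.3998 0.1266 0.006 ]
```

View pics/w24.png

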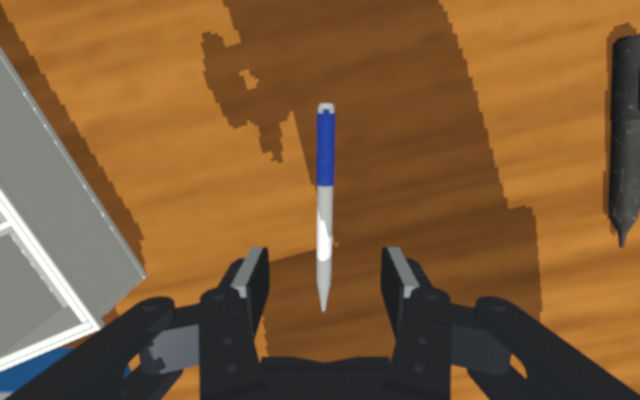

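The tray centre is about (0.568, −0.256) with a yaw of about 13°. The pen lies centred between the fingers, from (326,104) to (323,308). I descend and grip it.

Call:
{"method": "arm_command", "body": {
  "increments": [
    [[2.5,0,0,0],[2.5,0,0,-0.01],[1.5,0,0,0],[0.7,0,0,0],[0.4,0,0,0],[0,0,0,0]]
  ]
}}

```text
time: 34.0
eef_pos: [0.4666, 0.1093, 0.0017]
tcp_rot: [0.703, -0.079, -0.702, -0.079]
contact_force: [0.3, -0.5, -0.8]
opening: 0.583
```

Call:
{"method": "arm_command", "body": {
  "increments": [
    [[0,0,0,0],[0,0,0,0],[0,0,0,0],[0,0,0,0],[0,0,0,0],[0,0,0,0]]
  ],
  "grip": 0.3,
  "grip_force": 30
}}

```text
time: 34.75
eef_pos: [0.4667, 0.1093, 0.0019]
tcp_rot: [0.703, -0.079, -0.702, -0.079]
contact_force: [-0.3, 0.3, 6.0]
opening: 0.107
```

```bash
python3 - <<'E'
from plan import *
st=sensors.get_state();p=st["eef_pos"];print(p,st["opening"])
c=np.array([.568,-.256]);t=np.radians(13.3);yv=np.array([-np.sin(t),np.cos(t)])
for o in(.022,-.022): print(o,c+o*yv)
q=c-.022*yv
# pen along tray x (13.3deg): jaw yaw = -76.7 
plan([(p[0],p[1],.09,None),(q[0],q[1],.11,-76.7),(q[0],q[1],.06,-76.7,2),(q[0],q[1],.06,-76.7,2)])
E
```

```text
[0.4667 0.1093 0.0019] 0.10669036847779496
0.022 [ 0.5629 -0.2346]
-0.022 [ 0.5731 -0.2774]
15 [[-4.41,0,0,0],[-4.4,0,0,0],[-0.22,3.93,-2.11,-0.051],[-0.22,4.03,-1.9,-0.051],[-0.22,4.12,-1.7,-0.051],[-0.22,4.2,-1.48,-0.051],[-0.22,4.27,-1.27,-0.05],[-0.23,4.33,-1.05,-0.051],[-0.22,4.38,-0.83,-0.05],[-0.23,4.42,-0.61,-0.051],[-0.22,4.44,-0.39,-0.05],[2.5,0,0,0],[2.5,0,0,0],[0,0,0,0],[0,0,0,0]] end [ 0.573  -0.2775  0.06  ] -76.71469059782402
```

Call:
{"method": "arm_command", "body": {
  "increments": [
    [[-4.4,0,0,0],[-4.4,0,0,0],[-0.2,3.95,-2.1,-0.051],[-0.2,4.05,-1.9,-0.051],[-0.2,4.1,-1.7,-0.051],[-0.2,4.2,-1.5,-0.051],[-0.2,4.25,-1.25,-0.05],[-0.2,4.35,-1.05,-0.051],[-0.2,4.4,-0.85,-0.05],[-0.2,4.4,-0.6,-0.051],[-0.2,4.45,-0.4,-0.05],[2.5,0,0,0],[2.5,0,0,0],[0,0,0,0],[0,0,0,0]]
  ]
}}

```text
time: 36.62
eef_pos: [0.5727, -0.2777, 0.0576]
tcp_rot: [0.702, 0.082, -0.702, 0.082]
contact_force: [0.6, -0.2, -0.3]
opening: 0.103
```

```bash
python3 - <<'E'
from h import *
st=sensors.get_state();print(st["time"],st["eef_pos"],st["opening"],st["tcp_rot"])
cv2.imwrite("pics/w25.png",optics.read_camera("wrist"))
im=optics.read_camera("side");cv2.imwrite("pics/s25.png",cv2.resize(im[180:380,220:440],None,fx=3,fy=3))
E
```

```text
36.625 [ 0.5727 -0.2777  0.0576] 0.10345463913228022 [ 0.7024  0.0818 -0.7023  0.0819]
```

View pics/w25.png

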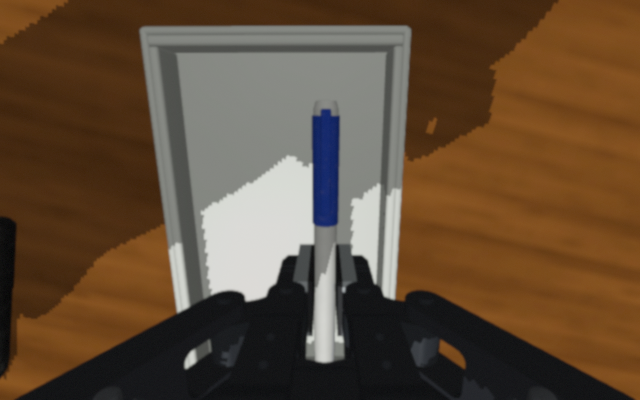

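View pics/s25.png

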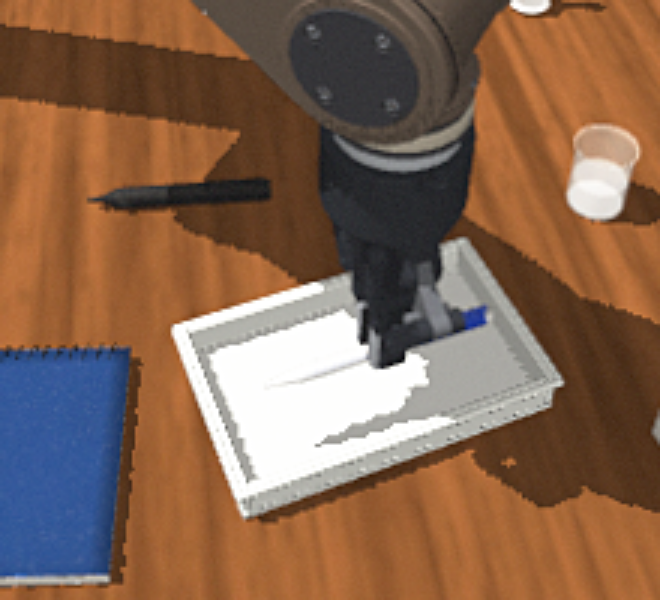

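The pen is over the far half of the tray, parallel to its walls, with both ends inside. I lower it, set it down and open slightly.

Call:
{"method": "arm_command", "body": {
  "increments": [
    [[1.8,0,0,0],[1.5,0,0,0],[1,0,0,0],[0.5,0,0,0],[0.2,0,0,0],[0,0,0,0],[0,0,0,0]]
  ]
}}

```text
time: 37.6
eef_pos: [0.573, -0.278, 0.0079]
tcp_rot: [0.703, 0.081, -0.702, 0.082]
contact_force: [0.1, -0.4, 0.0]
opening: 0.104
```

Call:
{"method": "arm_command", "body": {
  "increments": [
    [[0.1,0,0,0],[0,0,0,0],[0,0,0,0]]
  ]
}}

```text
time: 37.98
eef_pos: [0.5729, -0.278, 0.0069]
tcp_rot: [0.703, 0.082, -0.702, 0.082]
contact_force: [0.2, 0.0, 3.7]
opening: 0.105
```

Call:
{"method": "arm_command", "body": {
  "increments": [
    [[0,0,0,0],[0,0,0,0],[0,0,0,0],[-2,0,0,0],[-4,0,0,0],[-4,0,0,0]]
  ],
  "grip": 2.6
}}

```text
time: 38.72
eef_pos: [0.5727, -0.2779, 0.1087]
tcp_rot: [0.703, 0.082, -0.702, 0.082]
contact_force: [0.4, -0.6, -0.4]
opening: 0.304
```

```bash
python3 - <<'E'
from plan import *
st=sensors.get_state();print(st["time"],st["eef_pos"])
# marker ends (.400,-.0775) (.536,-.0865)
a=np.array([.400,-.0775]);b=np.array([.536,-.0865]);d=b-a;m=(a+b)/2;ang=np.degrees(np.arctan2(d[1],d[0]));print(m,ang)
plan([(m[0],m[1],.11,ang-90),(m[0],m[1],.07,ang-90,2),(m[0],m[1],.07,ang-90,2)])
E
```

```text
38.725 [ 0.5727 -0.2779  0.1087]
[ 0.468 -0.082] -3.786112035381583
9 [[-0.03,-4.29,1.14,0.06],[-0.03,-4.22,1.39,0.059],[-0.02,-4.13,1.64,0.06],[-0.03,-4.02,1.89,0.059],[-0.02,-3.91,2.12,0.06],[2.0,0,0,0],[2.0,0,-0.01,0],[0,0,0,0],[0,0,0,0]] end [ 0.4681 -0.082   0.07  ] -93.79322772030223
```

Call:
{"method": "arm_command", "body": {
  "increments": [
    [[0,-4.3,1.15,0.06],[0,-4.2,1.4,0.06],[0,-4.15,1.65,0.06],[0,-4,1.9,0.06],[0,-3.9,2.1,0.06],[2,0,0,0],[2,0,0,0],[0,0,0,0],[0,0,0,0]]
  ],
  "grip": 5
}}

```text
time: 39.85
eef_pos: [0.4686, -0.0824, 0.0677]
tcp_rot: [0.707, -0.024, -0.706, -0.024]
contact_force: [0.8, 0.1, 0.4]
opening: 0.584
```

```bash
python3 - <<'E'
from h import *
st=sensors.get_state();C=cam("wrist",st);im=optics.read_camera("wrist");cv2.imwrite("pics/w26.png",im)
print(st["time"],st["eef_pos"],st["dq"][:3],st["opening"])
for n,z in[("marker",0),("marker_end_a",.0085)]:
    for r in optics.place_of("wrist",n)[:4]:
        if r["conf"]>.3: print(n,round(r["conf"],2),np.round(r["at"],1),onz(C,r["at"],z))
im=optics.read_camera("side");cv2.imwrite("pics/s26.png",cv2.resize(im[180:380,220:440],None,fx=3,fy=3))
E
```

```text
39.85 [ 0.4686 -0.0824  0.0677] [-0.0019 -0.0011 -0.008 ] 0.5842600007835358
marker 0.67 [224.5 326.5] [ 0.4642 -0.0829  0.    ]
marker_end_a 0.61 [318.4 326. ] [ 0.4    -0.0783  0.0085]
marker_end_a 0.59 [117.6 326.5] [ 0.5318 -0.0873  0.0085]
```

View pics/w26.png

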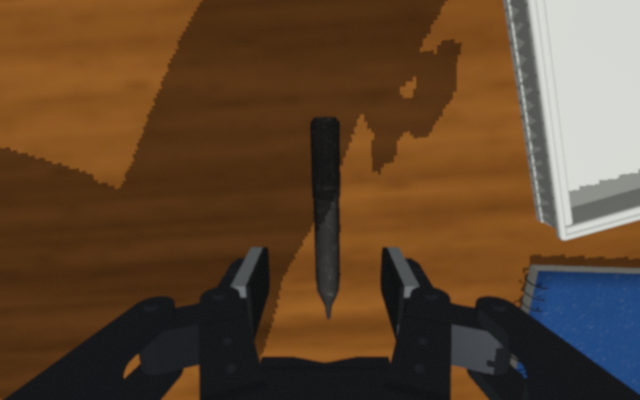

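View pics/s26.png

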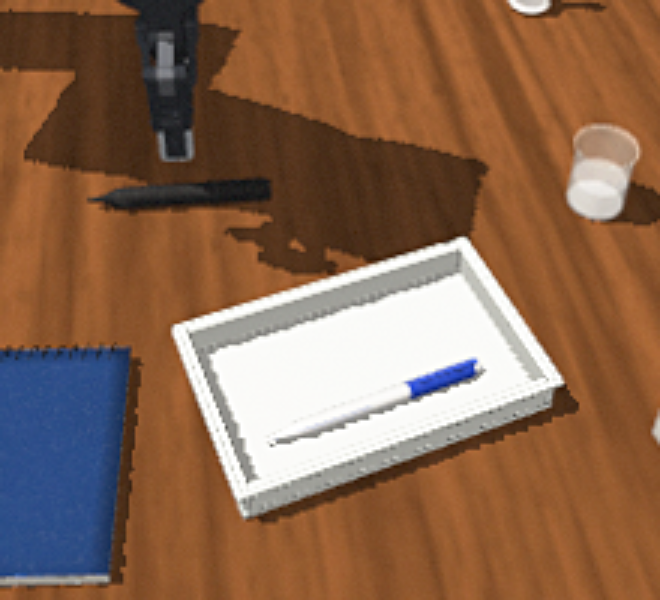

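The pen lies flat in the tray, and the marker is centred between the fingers at column 326. I descend and grip it.

Call:
{"method": "arm_command", "body": {
  "increments": [
    [[2.5,0,0,0],[2,0,0,0],[1.2,0,0,0],[0.5,0,0,0],[0.25,0,0,0],[0,0,0,0]]
  ]
}}

```text
time: 40.8
eef_pos: [0.4681, -0.0822, 0.0022]
tcp_rot: [0.707, -0.024, -0.706, -0.024]
contact_force: [-0.9, 0.2, 0.6]
opening: 0.581
```

Call:
{"method": "arm_command", "body": {
  "increments": [
    [[0,0,0,0],[0,0,0,0],[0,0,0,0],[0,0,0,0],[0,0,0,0],[0,0,0,0]]
  ],
  "grip": 0.8,
  "grip_force": 30
}}

```text
time: 41.55
eef_pos: [0.4683, -0.0822, 0.0024]
tcp_rot: [0.707, -0.024, -0.706, -0.024]
contact_force: [-0.3, 0.6, 6.2]
opening: 0.174
```

```bash
python3 - <<'E'
from plan import *
st=sensors.get_state();p=st["eef_pos"];print(p,st["opening"])
c=np.array([.568,-.256]);t=np.radians(13.3);yv=np.array([-np.sin(t),np.cos(t)])
q=c+.021*yv
plan([(p[0],p[1],.09,None),(q[0],q[1],.10,-76.7),(q[0],q[1],.06,-76.7,2),(q[0],q[1],.06,-76.7,2)])
E
```

```text
[ 0.4683 -0.0822  0.0024] 0.17447624376838655
11 [[-4.38,0,0,0],[-4.38,0,0,0],[-0.2,2.93,-2.1,-0.06],[-0.2,3.05,-1.92,-0.06],[-0.2,3.16,-1.74,-0.06],[-0.2,3.26,-1.54,-0.06],[-0.2,3.35,-1.35,-0.06],[2.0,0,0,0],[2.0,0,0,0],[0,0,0,0],[0,0,0,0]] end [ 0.5632 -0.2355  0.06  ] -76.71583728494545
```

Call:
{"method": "arm_command", "body": {
  "increments": [
    [[-4.4,0,0,0],[-4.4,0,0,0],[-0.2,2.95,-2.1,-0.06],[-0.2,3.05,-1.9,-0.06],[-0.2,3.15,-1.75,-0.06],[-0.2,3.25,-1.55,-0.06],[-0.2,3.35,-1.35,-0.06],[2,0,0,0],[2,0,0,0],[0,0,0,0],[0,0,0,0]]
  ]
}}

```text
time: 42.92
eef_pos: [0.5621, -0.2344, 0.0593]
tcp_rot: [-0.702, -0.082, 0.703, -0.082]
contact_force: [0.7, -0.9, 0.1]
opening: 0.176
```

```bash
python3 - <<'E'
from h import *
st=sensors.get_state();print(st["time"],st["eef_pos"],st["opening"],st["tcp_rot"])
cv2.imwrite("pics/w27.png",optics.read_camera("wrist"))
E
```

```text
42.925 [ 0.5621 -0.2344  0.0593] 0.17585086301665023 [-0.702  -0.0823  0.7027 -0.0817]
```

View pics/w27.png

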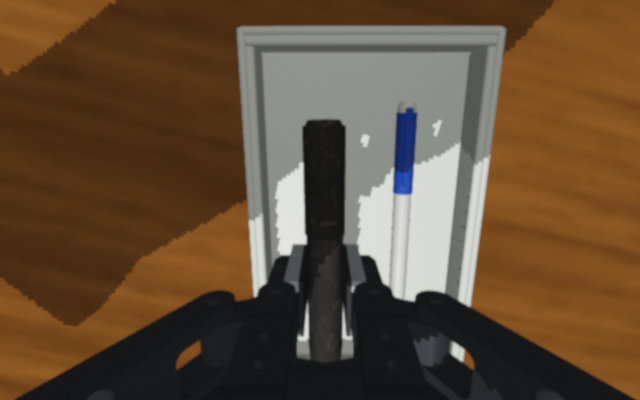

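The marker is over the near half and inside the walls; the pen lies to its right at column 403. I lower and release it.

Call:
{"method": "arm_command", "body": {
  "increments": [
    [[1.8,0,0,0],[1.5,0,0,0],[1,0,0,0],[0.5,0,0,0],[0.25,0,0,0],[0.1,0,0,0],[0,0,0,0],[0,0,0,0]]
  ]
}}

```text
time: 43.98
eef_pos: [0.5629, -0.2355, 0.0088]
tcp_rot: [0.703, 0.082, -0.702, 0.082]
contact_force: [0.1, 0.8, -0.1]
opening: 0.176
```

Call:
{"method": "arm_command", "body": {
  "increments": [
    [[0.15,0,0,0],[0.05,0,0,0],[0,0,0,0],[0,0,0,0]]
  ]
}}

```text
time: 44.48
eef_pos: [0.5629, -0.2356, 0.0074]
tcp_rot: [0.702, 0.082, -0.702, 0.082]
contact_force: [-1.5, 1.6, 4.6]
opening: 0.179
```

Call:
{"method": "arm_command", "body": {
  "increments": [
    [[0,0,0,0],[0,0,0,0],[0,0,0,0],[-2,0,0,0],[-4,0,0,0],[-4,0,0,0],[-4,0,0,0],[0,0,0,0],[0,0,0,0]]
  ],
  "grip": 2.8
}}

```text
time: 45.6
eef_pos: [0.5624, -0.2352, 0.1467]
tcp_rot: [0.702, 0.082, -0.702, 0.082]
contact_force: [-0.7, 0.4, -0.2]
opening: 0.327
```

```bash
python3 - <<'E'
from h import *
st=sensors.get_state();print(st["time"],st["eef_pos"],st["opening"],st["contact_force"])
for c in("wrist","side","scene"): cv2.imwrite(f"pics/{c}28.png",optics.read_camera(c))
E
```

```text
45.6 [ 0.5624 -0.2352  0.1467] 0.32747688059397123 [-0.6979  0.4093 -0.222 ]
```

View pics/wrist28.png

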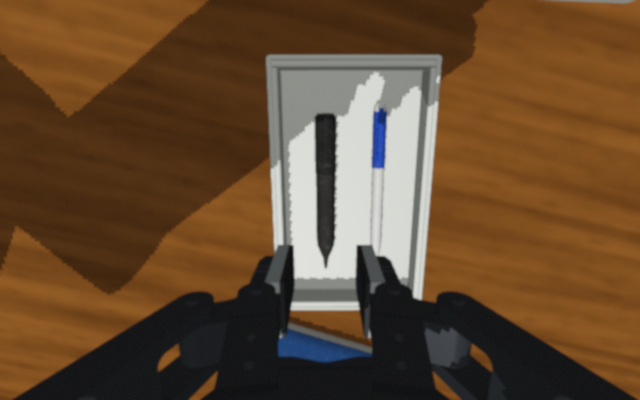

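View pics/side28.png

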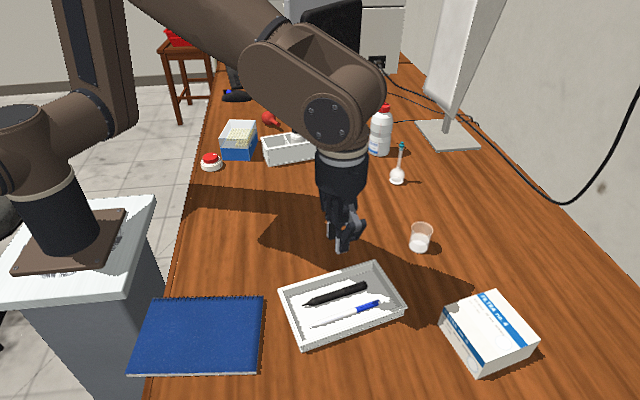

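View pics/scene28.png

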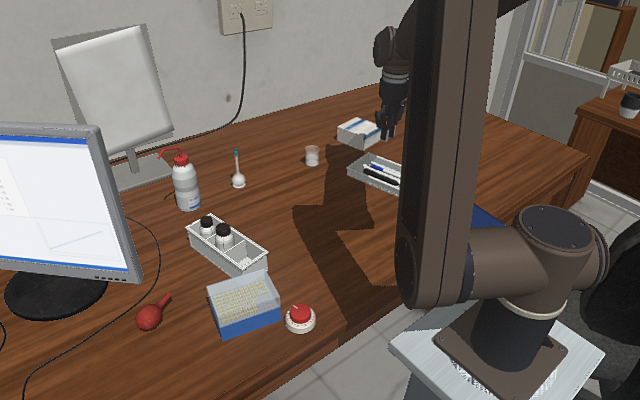

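The marker and pen lie flat inside the tray, at wrist px (326,190) and (378,180). Both bottles stand upright in the box, at scene px (206,228) and (223,236). The flask and beaker are where they were, and the robot is clear of everything, so I hand in.

```bash
python3 -c "
from plant import ctrl,sensors
print(sensors.get_state()['time']); print(ctrl.sign_off())"
```

```text
45.75
the job is handed in; nothing more can be done
None
```

The job is done and handed in at 45.75 s of the 67 s allowed. No verdict came back.

- **Standing the bottle:** I gripped it at the shoulder and lifted. Two full-grip lifts left it level, so I set it back down after the first. After the second I eased the squeeze until it pivoted, guided it upright onto the bench and let go.
- **Bottle into the box:** I took it again and set it upright in the free middle cell (cell_1). I felt about 4.5 N of contact with the cell floor before releasing.
- **Pen and marker:** both were set down flat in the tray, side by side, with about 4 N and 5 N of contact before release.

**Last checks:** the final pictures show both bottles upright in the box and both pens flat inside the tray walls. The flask and beaker look unmoved, and the gripper was empty about 15 cm up. No check failed. The force readings I saw stayed under about 7 N, but I only read them at the end of each move.

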